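# Put the hole cutters away in the graded drawer

### The job

Put the two loose hole cutters on the green mat away: stand each one, teeth down, in the hole of the drawer's white holder that matches its own diameter, fully home, leaving the in-between size's hole empty. Then push the drawer fully shut, and do not knock over the oil bottle.

Things in the scene. Friction and masses are not known exactly. Their poses are not given: they have to be found in the camera images.
- cutter24: The slimmer loose cutter, upright, teeth down, on the green bench mat (mat top 3 mm above the bench). Turned part, round about its z axis: below a gold-coated body 24 mm in diameter and 30 mm high with a 2.5 mm bevel round its foot, above it a shank 19 mm in diameter and 34 mm high to grip it by; 64 mm tall in all. About 150 g. Origin: centre of its underside; z up along its axis.
- cutter32: The fatter loose cutter, standing upright on the same mat; like the other but with a gold body 32 mm in diameter (30 mm high, 2.5 mm bevel round its foot); same 19 mm shank, 34 mm high, 64 mm tall in all. About 220 g. Origin: centre of its underside; z up along its axis. The two may stand either way round on the mat.
- chest: Blue steel one-drawer tool chest, fixed on the bench, 240 mm deep (its x) by 280 mm wide (its y) by 115 mm high. Origin: centre of its underside. Its -x side is the front, where the drawer comes out, towards the robot; the drawer slides along its x. An amber jar 64 mm wide and 70 mm high stands on its top.
- chest_drawer0 (a joint): How far the drawer is out, in m: 0 fully shut (a stop), 0.165 fully out. It starts out. It slides with light friction (about 1 N) and stays where it is left. Its grey front panel is 15 mm thick, its top edge 13 mm below the chest's top.
- chest_drawer0_handle (a point): Middle of the drawer's handle: a steel bar 11 mm thick and 120 mm long across the front (along the chest's y), 35 mm out from the grey front panel, about 77 mm above the bench, 38 mm below the chest's top. Axes as the chest's. Pushing this bar towards the chest's +x shuts the drawer.
- holder_hole0 (a point): Mouth centre of the first hole of the white holder block in the drawer, for 20 mm cutters; filled already with a fixed cutter whose 19 mm shank stands out. The five holes stand in a row along the chest's y, 44 mm apart, growing towards +y; each is blind, 24 mm deep and 2 mm wider than its cutter. Block top and hole mouths are about 52 mm above the bench. Axes as the chest's, z up.
- holder_hole1 (a point): Centre of the mouth of the second hole, for the 24 mm cutter: 26 mm wide, 24 mm deep, empty. Axes as the chest's.
- holder_hole2 (a point): Mouth centre of the third hole, for 28 mm cutters (none here): 30 mm wide, 24 mm deep; stays empty. The row lies 60 mm behind the inner face of the drawer's front panel, whose top is about 50 mm above the hole mouths. Axes as the chest's.
- holder_hole3 (a point): Centre of the mouth of the fourth hole, for the 32 mm cutter: 34 mm wide, 24 mm deep, empty. Axes as the chest's.
- holder_hole4 (a point): Mouth centre of the fifth hole, for 36 mm cutters; filled already with a fixed cutter whose 19 mm shank stands out of it. Any cutter fully home stands 40 mm out of its hole.
- oil_bottle: Yellow oil bottle with a red cap, 56 mm in diameter, 150 mm high, standing loose to the right of the chest. Not to be knocked over. Origin: centre of its underside; z up.
Things that resemble listed ones, but are neither listed nor needed, are in the scene too. Leave any blue, pink or red look-alike of the cutter24 alone.

How it is judged:
By the outcome, as a careful person would: the job done as asked, in the order asked, and still so for the second after the job is handed in, with the robot touching nothing.
It also fails if it takes over 72 s, if anything falls off the work surface, if the arm or the gripper's body presses on something with over 40 N, if the wrist force passes 120 N, or if a joint passes its speed limit or range.

### The arm

A 6-joint arm with a two-finger parallel gripper is mounted at the origin on the work surface. World frame = base frame: x ahead of the robot, y to its left, z up, the work surface at z = 0. Lengths are in m, angles in rad, forces in N, time in s.
With the tool pointing down it reaches from about 0.35 to 0.975 m from the base axis. Payload 4.9 kg.
Tool frame: the origin (TCP) lies midway between the tips of the shut fingers; the grasp point (between the pads) lies 19 mm behind it; z points along the fingers, y is the direction in which the jaws open and shut (so a half turn about z gives the same grasp; the last joint's range is limited). The gripper opens to 85 mm and grips with 20 to 120 N. Pads are 22 mm wide; open, the fingers measure 114 mm over their backs; the gripper's body (76 mm by 85 mm) begins 54 mm behind the grasp point. The pads swing forward as they close: fully open they stand 13 mm farther back than shut.
Start: joints at [1.19, 0.053, 1.613, -0, 1.476, -0.119], TCP at [0.162, 0.604, 0.231] pointing down, gripper open.
Joint ranges: [-3.01, 3.01], [-1.01, 2.22], [0.06, 2.58], [-1.02, 4.17], [0.09, 2.62], [-3.14, 3.14]. Speed limits (rad/s): [2.57, 2.57, 3.14, 3.14, 3.14, 3.14].

### API

Orientations are given as a unit quaternion [w, x, y, z].
In Python, from plant import manip gives the robot as it stands. The module is installed in compiled form; this text tells all that it offers.
- The arm moves only by the tool move_arm, never from a script. Its argument "rows" is a list of rows, each an object of numbers: "tx", "ty", "tz": the shift along the tool's x, y, z in m; "ax", "ay", "az": the turn, a rotation vector about the tool's x, y, z in degrees; "jaw": the closure in counts, from 0 (fully open) to 255 (shut). In form: [{"tx": .., "ty": .., "tz": .., "ax": .., "ay": .., "az": .., "jaw": ..}, ...]. A call has 1 to 12 rows; each row shifts and turns the pose as measured when the row begins, along the tool's axes as they then stand; what a row does not reach is not made up. A row lasts 1/10 s, in which the tool goes at most 50 mm and 8.59 degrees, less where a joint would pass 70% of its speed; a pose out of reach is approached as far as the arm can. A call with a gripper value outside its range is refused whole. The fingers move at their own pace and stop on an object; the grip force is fixed at half the most. Time passes only in rows, so rows that do not move let the fingers close. It gives the time, the measured TCP pose, the force and the opening at its end, in the units of the state.
- manip.state(): the state, without advancing time (a new reading comes with each control period).
- manip.grab_frame(name): name is "scene" or "top" or "wrist"; returns a dict with "color" (384x512x3 uint8, red, green, blue), "intrinsics" (3x3 intrinsics, pixels), "R" (3x3) and "t" (3): a world point X has camera coordinates R X + t. Camera axes: x right, y down, z forward; pixel columns grow to the right and rows downward; lengths in m; the calibration is good to about 2 mm. A picture is of the moment at which its call begins. There is no depth.
- manip.job_done(): hands the job in, once; it reports no verdict.
The state is a dict: "time": time; "joint_pos": joint angles; "joint_vel": joint speeds; "joint_efforts": joint torques, N m; "tool_pos": TCP position; "tool_rot": TCP orientation; "contact_force": force on the tool from outside, world axes, zero at the start; "ft_torque": the same for the moment, N m; "gripper_width": opening from 0.0 (shut) to 1.0 (fully open).
Only numpy, scipy, OpenCV 4.12 (cv2) and the standard library are available. Lean on these libraries where they do the work, as an engineer would, in place of code of your own. Each camera call takes 0.05 s, during which the arm holds its last target.

## Working session

There is one attempt and no reset: what is moved stays moved. The work goes in short steps, Python scripts to look and compute and a tool call to move; the robot and the scene stay as the last step left them, time stands still between calls to the robot, and variables do not carry over. Pictures are saved under pics/ and viewed, and the job is handed in when it is done.

Besides the shell and the picture viewer there is one more tool, called as name(argument=value, ...), one argument or row to a line, values as JSON. move_arm: Moves the arm, as the interface text tells. Its arguments: {"type":"object","properties":{"rows":{"type":"array"}},"required":["rows"]}

```bash
mkdir -p pics
cat > h.py <<'E'
import numpy as np, cv2, pickle
from plant import manip
def grab(n,tag):
    f=manip.grab_frame(n); pickle.dump(f,open(f'pics/{tag}.pkl','wb'))
    cv2.imwrite(f'pics/{tag}.png',cv2.cvtColor(np.asarray(f['color']),cv2.COLOR_RGB2BGR)); return f
def load(tag): return pickle.load(open(f'pics/{tag}.pkl','rb'))
def ray(f,u,v):
    K=np.array(f['intrinsics']);R=np.array(f['R']);t=np.array(f['t'])
    return -R.T@t, R.T@np.linalg.solve(K,[u,v,1.])
def onz(f,u,v,z):
    o,d=ray(f,u,v); return o+d*(z-o[2])/d[2]
def proj(f,X):
    p=np.array(f['R'])@np.array(X)+np.array(f['t']); p=np.array(f['intrinsics'])@p; return p[:2]/p[2]
E
python3 - <<'E'
from h import *
for n in('scene','top','wrist'):
    f=grab(n,n+'0'); print(n, ray(f,256,192))
print(manip.state())
E
```

```text
scene (array([ 1.18654875, -0.55207816,  0.69502093]), array([-0.63564805,  0.43103596, -0.64073173]))
top (array([ 0.26700287, -0.1234354 ,  1.39386918]), array([ 0.17713545,  0.00711767, -0.98445632]))
wrist (array([0.08044626, 0.62591018, 0.37233158]), array([ 0.31821411, -0.0822217 , -0.9444704 ]))
{'time': 0.15, 'joint_pos': array([ 1.19006642e+00,  5.32407520e-02,  1.61397232e+00, -2.71261262e-07,
        1.47605253e+00, -1.19008055e-01]), 'joint_vel': array([ 6.60407797e-04, -1.54375291e-03, -3.13046629e-03, -1.21822897e-03,
        1.84302438e-03,  5.26030013e-05]), 'joint_efforts': array([ 4.30692526e-04, -3.94243634e+01, -3.70719624e+01, -1.87541877e-04,
        4.70929415e-03, -2.60314624e-05]), 'tool_pos': array([0.16153316, 0.60324911, 0.23032718]), 'tool_rot': array([-2.06709119e-04,  1.30487696e-01,  9.91449576e-01, -8.10527206e-04]), 'contact_force': array([ 0.38616033, -0.56556991,  0.13669611]), 'ft_torque': array([ 0.00795716,  0.00800234, -0.03849918]), 'gripper_width': 0.999428889504871}
```

View pics/scene0.png

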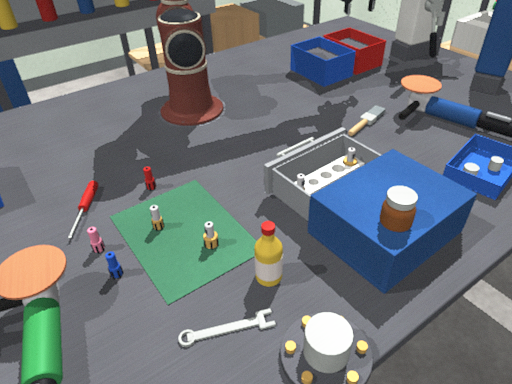

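View pics/top0.png

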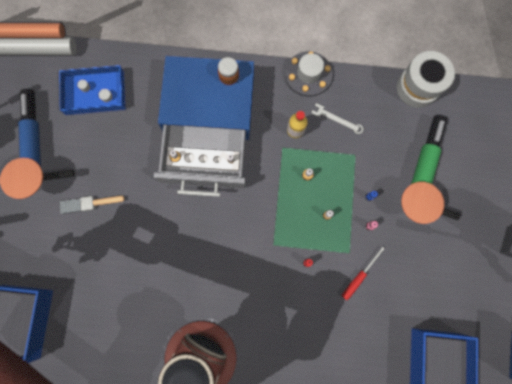

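View pics/wrist0.png

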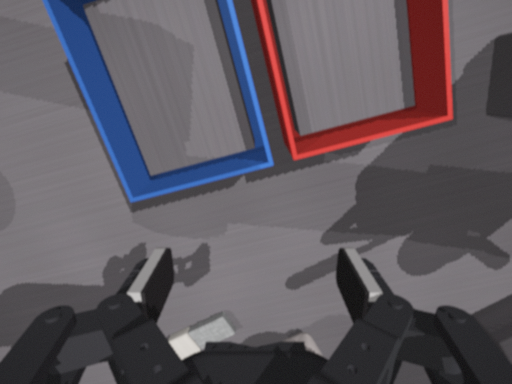

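Run:
```python
from h import *
a=load('top0')['color'][:,:,::-1]
b=load('scene0')['color'][:,:,::-1]
c1=cv2.resize(a[130:205,145:265],(800,500),interpolation=cv2.INTER_CUBIC);cv2.imwrite('pics/c1.png',c1)
c2=cv2.resize(a[150:270,270:400],(650,600),interpolation=cv2.INTER_CUBIC);cv2.imwrite('pics/c2.png',c2)
c3=cv2.resize(b[120:280,80:400],(800,400),interpolation=cv2.INTER_CUBIC);cv2.imwrite('pics/c3.png',c3)
```

```text
(no output)
```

View pics/c1.png

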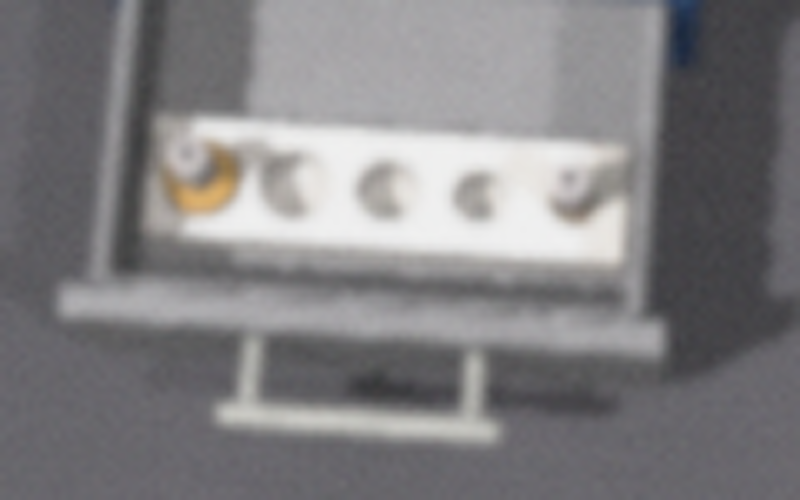

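View pics/c2.png

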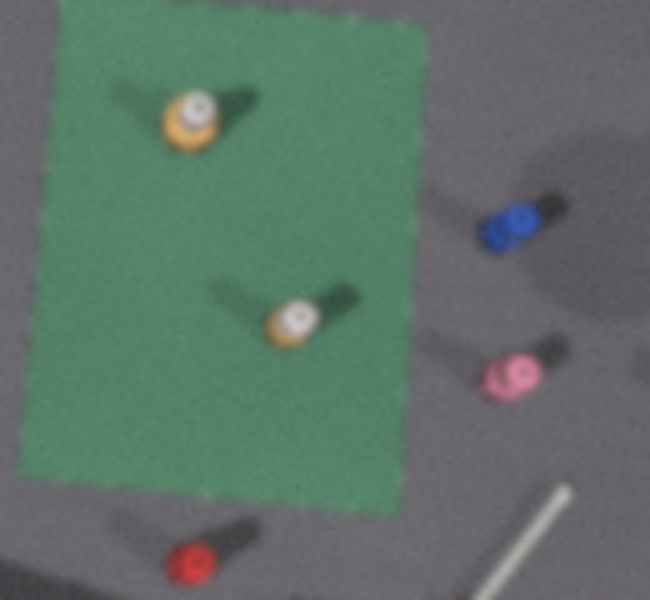

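View pics/c3.png

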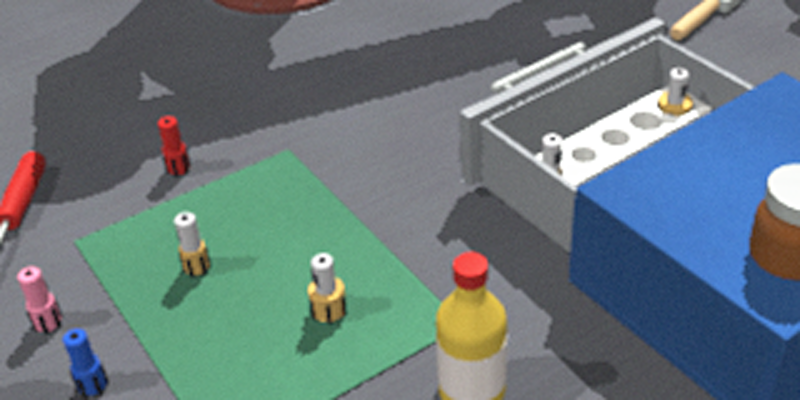

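Run:
```python
from h import *
t=load('top0');s=load('scene0')
def c1(u,v):k=800/120;return (u+.5)/k-.5+145,(v+.5)/k-.5+130
def c2(u,v):return (u+.5)/5-.5+270,(v+.5)/5-.5+150
def c3(u,v):k=2.5;return (u+.5)/k-.5+80,(v+.5)/k-.5+120
def tri(a,b):
    o1,d1=ray(t,*a);o2,d2=ray(s,*b);A=np.c_[d1,-d2];x=np.linalg.lstsq(A,o2-o1,rcond=None)[0]
    p,q=o1+d1*x[0],o2+d2*x[1];return (p+q)/2,np.linalg.norm(p-q)
print('c32',onz(t,*c2(198,109),.067),onz(s,*c3(322,261),.067),tri(c2(198,109),c3(322,261)))
print('c24',onz(t,*c2(299,317),.067),onz(s,*c3(185,219),.067),tri(c2(299,317),c3(185,219)))
for n,a,b,z in [('h4top',(190,158),(679,75),.092),('h3',(293,185),(646,121),.052),('h2',(388,189),(615,137),.052),('h1',(480,195),(583,155),.052),('h0top',(573,182),(552,140),.092)]:
    print(n,onz(t,*c1(*a),z),onz(s,*c3(*b),z),tri(c1(*a),c3(*b)))
for n,a,z in [('hl',(220,414),.077),('hr',(495,433),.077),('panelL',(62,300),.102),('panelR',(662,338),.102),('panel front',(362,335),.102)]: print(n,onz(t,*c1(*a),z))
for u,v,z in [(269,229,.15)]:print('bottle',onz(s,u,v,z))
```

```text
c32 [ 0.5871237  -0.27110727  0.067     ] [ 0.5891323  -0.27423942  0.067     ] (array([ 0.58727971, -0.27227774,  0.06461156]), np.float64(0.0019949928930146597))
c24 [ 0.46423366 -0.34209738  0.067     ] [ 0.46603904 -0.34577068  0.067     ] (array([ 0.46409885, -0.34378357,  0.06474088]), np.float64(0.0027765618367226633))
h4top [0.594867   0.15043045 0.092     ] [0.59940138 0.14585403 0.092     ] (array([0.59561088, 0.15094387, 0.08798868]), np.float64(0.0008081121382714007))
h3 [0.59689157 0.1086888  0.052     ] [0.59934946 0.10464205 0.052     ] (array([0.59703508, 0.10846148, 0.04916196]), np.float64(0.0017444748149686312))
h2 [0.59958309 0.06385299 0.052     ] [0.59986413 0.06084816 0.052     ] (array([0.59918063, 0.06309207, 0.05084892]), np.float64(0.0022267109620348067))
h1 [0.6011608  0.02032387 0.052     ] [0.60215463 0.01574059 0.052     ] (array([0.60074616, 0.0192309 , 0.0498548 ]), np.float64(0.0031729920781856484))
h0top [ 0.60169884 -0.02561495  0.092     ] [ 0.60349196 -0.02762951  0.092     ] (array([ 0.60193905, -0.02577757,  0.09027054]), np.float64(0.0006991360895421894))
hl [0.48042263 0.12331582 0.077     ]
hr [ 0.48458662 -0.00240336  0.077     ]
panelL [0.52079511 0.19653259 0.102     ]
panelR [ 0.53125031 -0.07432029  0.102     ]
panel front [0.51872462 0.06004808 0.102     ]
bottle [ 0.74734944 -0.22834032  0.15      ]
```

```bash
cat >> h.py <<'E'
from scipy.spatial.transform import Rotation as Ro, Slerp
def pose():
    s=manip.state(); q=s['tool_rot']; return np.array(s['tool_pos']),Ro.from_quat([q[1],q[2],q[3],q[0]]),s
def target(yaw):
    y=np.array([-np.sin(yaw),np.cos(yaw),0]);z=np.array([0,0,-1.]);x=np.cross(y,z)
    return Ro.from_matrix(np.c_[x,y,z])
def plan(P,yaw,n,jaw=0,start=None):
    p,R,s=pose()
    print('t',s['time'],'p',p.round(4),'F',np.round(s['contact_force'],1),'w',round(s['gripper_width'],3))
    T=target(yaw);P=np.array(P);sl=Slerp([0,1],Ro.concatenate([R,T]))
    a,ap=R,p
    for i in range(n):
        b=sl((i+1)/n);bp=p+(P-p)*(i+1)/n
        d=a.inv().apply(bp-ap);w=np.degrees((a.inv()*b).as_rotvec())
        print('t %s  a %s'%((d*1000).round(1),w.round(1)));a,ap=b,bp
E
python3 -c "
from h import *
plan([.464,-.343,.2],.032,22)"
```

```text
t 0.15 p [0.1615 0.6032 0.2303] F [ 0.4 -0.6  0.1] w 0.999
t [-24.4 -38.    1.4]  a [-0.  -0.  -0.8]
t [-23.9 -38.3   1.4]  a [-0.  -0.  -0.8]
t [-23.4 -38.6   1.4]  a [-0.  -0.  -0.8]
t [-22.9 -38.9   1.4]  a [-0.  -0.  -0.8]
t [-22.3 -39.2   1.4]  a [-0.  -0.  -0.8]
t [-21.8 -39.5   1.4]  a [-0.  -0.  -0.8]
t [-21.3 -39.8   1.4]  a [-0.  -0.  -0.8]
t [-20.8 -40.1   1.4]  a [-0.  -0.  -0.8]
t [-20.2 -40.4   1.4]  a [-0.  -0.  -0.8]
t [-19.7 -40.6   1.4]  a [-0.  -0.  -0.8]
t [-19.1 -40.9   1.4]  a [-0.  -0.  -0.8]
t [-18.6 -41.2   1.4]  a [-0.  -0.  -0.8]
t [-18.  -41.4   1.4]  a [-0.  -0.  -0.8]
t [-17.5 -41.6   1.4]  a [-0.  -0.  -0.8]
t [-16.9 -41.9   1.4]  a [-0.  -0.  -0.8]
t [-16.4 -42.1   1.4]  a [-0.  -0.  -0.8]
t [-15.8 -42.3   1.4]  a [-0.  -0.  -0.8]
t [-15.2 -42.5   1.4]  a [-0.  -0.  -0.8]
t [-14.7 -42.7   1.4]  a [-0.  -0.  -0.8]
t [-14.1 -42.9   1.4]  a [-0.  -0.  -0.8]
t [-13.5 -43.1   1.4]  a [-0.  -0.  -0.8]
t [-12.9 -43.3   1.4]  a [-0.  -0.  -0.8]
```

```bash
python3 -c "
from h import *
plan([.57,.063,.25],.032,16)"
```

```text
t 0.15 p [0.1615 0.6032 0.2303] F [ 0.4 -0.6  0.1] w 0.999
t [-33.4 -26.   -1.2]  a [-0.  -0.  -1.1]
t [-32.9 -26.6  -1.2]  a [-0.  -0.  -1.1]
t [-32.4 -27.2  -1.2]  a [-0.  -0.  -1.1]
t [-31.9 -27.8  -1.2]  a [-0.  -0.  -1.1]
t [-31.4 -28.4  -1.2]  a [-0.  -0.  -1.1]
t [-30.9 -29.   -1.2]  a [-0.  -0.  -1.1]
t [-30.3 -29.5  -1.2]  a [-0.  -0.  -1.1]
t [-29.8 -30.1  -1.2]  a [-0.  -0.  -1.1]
t [-29.2 -30.6  -1.2]  a [-0.  -0.  -1.1]
t [-28.7 -31.1  -1.2]  a [-0.  -0.  -1.1]
t [-28.1 -31.7  -1.2]  a [-0.  -0.  -1.1]
t [-27.5 -32.2  -1.2]  a [-0.  -0.  -1.1]
t [-26.9 -32.7  -1.2]  a [-0.  -0.  -1.1]
t [-26.3 -33.2  -1.2]  a [-0.  -0.  -1.1]
t [-25.7 -33.6  -1.2]  a [-0.  -0.  -1.1]
t [-25.1 -34.1  -1.2]  a [-0.  -0.  -1.1]
```

move_arm(
  rows=[
    {"tx":-0.033,"ty":-0.026,"tz":-0.001,"ax":0,"ay":0,"az":-1.1,"jaw":0},
    {"tx":-0.033,"ty":-0.027,"tz":-0.001,"ax":0,"ay":0,"az":-1.1,"jaw":0},
    {"tx":-0.032,"ty":-0.027,"tz":-0.001,"ax":0,"ay":0,"az":-1.1,"jaw":0},
    {"tx":-0.032,"ty":-0.028,"tz":-0.001,"ax":0,"ay":0,"az":-1.1,"jaw":0},
    {"tx":-0.031,"ty":-0.028,"tz":-0.001,"ax":0,"ay":0,"az":-1.1,"jaw":0},
    {"tx":-0.031,"ty":-0.029,"tz":-0.001,"ax":0,"ay":0,"az":-1.1,"jaw":0},
    {"tx":-0.03,"ty":-0.03,"tz":-0.001,"ax":0,"ay":0,"az":-1.1,"jaw":0},
    {"tx":-0.03,"ty":-0.03,"tz":-0.001,"ax":0,"ay":0,"az":-1.1,"jaw":0},
    {"tx":-0.029,"ty":-0.031,"tz":-0.001,"ax":0,"ay":0,"az":-1.1,"jaw":0},
    {"tx":-0.029,"ty":-0.031,"tz":-0.001,"ax":0,"ay":0,"az":-1.1,"jaw":0},
    {"tx":-0.028,"ty":-0.032,"tz":-0.001,"ax":0,"ay":0,"az":-1.1,"jaw":0},
    {"tx":-0.028,"ty":-0.032,"tz":-0.001,"ax":0,"ay":0,"az":-1.1,"jaw":0},
  ],
)

```text
time: 1.35
tool_pos: [0.4778, 0.1879, 0.2386]
tool_rot: [-0.002, 0.006, 1.0, -0.002]
contact_force: [0.4, -0.0, 0.7]
gripper_width: 0.999
```

```bash
python3 -c "
from h import *
plan([.57,.063,.25],.032,8)"
```

```text
t 1.35 p [0.4778 0.1879 0.2386] F [ 0.4 -0.   0.7] w 0.999
t [-11.7 -15.5  -1.4]  a [-0.  -0.  -0.3]
t [-11.6 -15.6  -1.4]  a [-0.  -0.  -0.3]
t [-11.5 -15.6  -1.4]  a [-0.  -0.  -0.3]
t [-11.4 -15.7  -1.4]  a [-0.  -0.  -0.3]
t [-11.4 -15.7  -1.4]  a [-0.  -0.  -0.3]
t [-11.3 -15.8  -1.4]  a [-0.  -0.  -0.3]
t [-11.2 -15.9  -1.4]  a [-0.  -0.  -0.3]
t [-11.1 -15.9  -1.4]  a [-0.  -0.  -0.3]
```

move_arm(
  rows=[
    {"tx":-0.018,"ty":-0.025,"tz":-0.002,"ax":0,"ay":0,"az":-0.5,"jaw":0},
    {"tx":-0.018,"ty":-0.025,"tz":-0.002,"ax":0,"ay":0,"az":-0.5,"jaw":0},
    {"tx":-0.018,"ty":-0.025,"tz":-0.002,"ax":0,"ay":0,"az":-0.5,"jaw":0},
    {"tx":-0.018,"ty":-0.025,"tz":-0.002,"ax":0,"ay":0,"az":-0.5,"jaw":0},
    {"tx":-0.018,"ty":-0.025,"tz":-0.002,"ax":0,"ay":0,"az":-0.5,"jaw":0},
    {"tx":0,"ty":0,"tz":0,"ax":0,"ay":0,"az":0,"jaw":0},
  ],
)

```text
time: 1.95
tool_pos: [0.5727, 0.0528, 0.2468]
tool_rot: [-0.003, -0.014, 1.0, -0.003]
contact_force: [-0.9, 0.7, -0.8]
gripper_width: 1.002
```

```bash
python3 -c "
from h import *
grab('wrist','w1')
plan([.57,.063,.25],.032,1)"
```

```text
t 2.0 p [0.5718 0.0541 0.2465] F [-0.5  1.   0.4] w 1.004
t [ 1.6  8.9 -3.5]  a [-0.2 -0.4 -0.2]
```

View pics/w1.png

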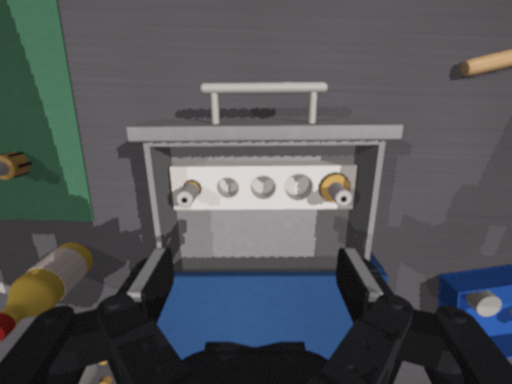

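Run:
```python
from h import *
f=load('w1');a=f['color'][:,:,::-1]
c=cv2.resize(a[150:225,160:360],(800,300),interpolation=cv2.INTER_CUBIC);cv2.imwrite('pics/c4.png',c)
print(proj(f,[.6,.1085,.052]),proj(f,[.5718,.0541,.2465]), ray(f,256,192)[0])
```

```text
[299.17024441 189.78453664] [255.45981075 248.39542872] [0.48955096 0.05201539 0.38944493]
```

View pics/c4.png

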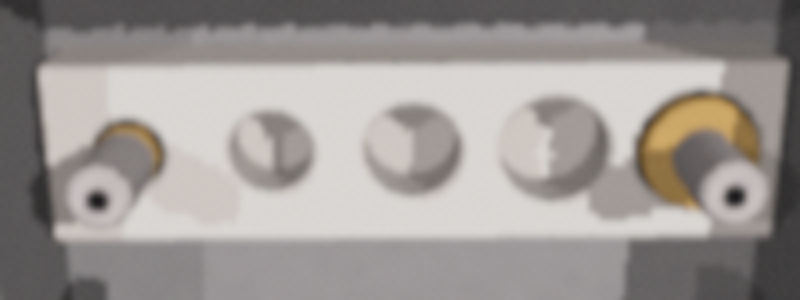

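Run:
```python
from h import *
f=load('w1')
for n,u,v,z in [('h0t',97,200,.092),('h1',271.5,150,.052),('h2',412,149,.052),('h3',553.5,146.5,.052),('h4t',735,196,.092)]:
    print(n,onz(f,(u+.5)/4-.5+160,(v+.5)/4-.5+150,z).round(4))
for n,u,v,z in [('hl',204,88,.082),('hr',326,88,.082),('front top L',131,138,.102),('R',400,132,.102)]:print(n,onz(f,u,v,z).round(4))
```

```text
h0t [ 0.6023 -0.0246  0.092 ]
h1 [0.5993 0.0199 0.052 ]
h2 [0.5976 0.0632 0.052 ]
h3 [0.5955 0.1067 0.052 ]
h4t [0.5956 0.1512 0.092 ]
hl [ 0.4852 -0.0009  0.082 ]
hr [0.4816 0.122  0.082 ]
front top L [ 0.5345 -0.0715  0.102 ]
R [0.5207 0.1946 0.102 ]
```

```bash
python3 -c "
from h import *
plan([.44,-.343,.25],.038,10)"
```

```text
t 2.0 p [0.5718 0.0541 0.2465] F [-0.5  1.   0.4] w 1.004
t [ 14.3 -39.3  -0.1]  a [-0.  -0.  -0.1]
t [ 14.3 -39.3  -0.1]  a [-0.  -0.  -0.1]
t [ 14.4 -39.3  -0.1]  a [-0.  -0.  -0.1]
t [ 14.4 -39.3  -0.2]  a [-0.  -0.  -0.1]
t [ 14.4 -39.3  -0.2]  a [-0.  -0.  -0.1]
t [ 14.5 -39.3  -0.2]  a [-0.  -0.  -0.1]
t [ 14.5 -39.2  -0.2]  a [-0.  -0.  -0.1]
t [ 14.6 -39.2  -0.3]  a [-0.  -0.  -0.1]
t [ 14.6 -39.2  -0.3]  a [-0.  -0.  -0.1]
t [ 14.6 -39.2  -0.3]  a [-0.  -0.  -0.1]
```

move_arm(
  rows=[
    {"tx":0.014,"ty":-0.039,"tz":0,"ax":0,"ay":0,"az":-0.1,"jaw":0},
    {"tx":0.014,"ty":-0.039,"tz":0,"ax":0,"ay":0,"az":-0.1,"jaw":0},
    {"tx":0.014,"ty":-0.039,"tz":0,"ax":0,"ay":0,"az":-0.1,"jaw":0},
    {"tx":0.014,"ty":-0.039,"tz":0,"ax":0,"ay":0,"az":-0.1,"jaw":0},
    {"tx":0.014,"ty":-0.039,"tz":0,"ax":0,"ay":0,"az":-0.1,"jaw":0},
    {"tx":0.014,"ty":-0.039,"tz":0,"ax":0,"ay":0,"az":-0.1,"jaw":0},
    {"tx":0.014,"ty":-0.039,"tz":0,"ax":0,"ay":0,"az":-0.1,"jaw":0},
    {"tx":0.014,"ty":-0.039,"tz":0,"ax":0,"ay":0,"az":-0.1,"jaw":0},
    {"tx":0.014,"ty":-0.039,"tz":0,"ax":0,"ay":0,"az":-0.1,"jaw":0},
    {"tx":0.014,"ty":-0.039,"tz":0,"ax":0,"ay":0,"az":-0.1,"jaw":0},
    {"tx":0,"ty":0,"tz":0,"ax":0,"ay":0,"az":0,"jaw":0},
  ],
)

```text
time: 3.1
tool_pos: [0.4414, -0.3417, 0.2444]
tool_rot: [-0.005, -0.031, 0.999, 0.001]
contact_force: [0.3, 1.2, -0.7]
gripper_width: 0.999
```

```bash
python3 -c "
from h import *
f=grab('wrist','w2')
p,R,s=pose();print(p,R.as_euler('xyz',degrees=True))
print(proj(f,[.464,-.343,.067]))
"
```

```text
[ 0.44203082 -0.33984656  0.24428653] [ 179.75485698   -0.56571188 -176.33327945]
[251.27063052 189.81490554]
```

View pics/w2.png

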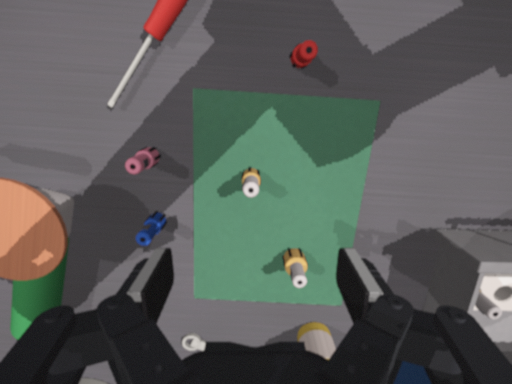

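Run:
```python
from h import *
f=load('w2');a=f['color'][:,:,::-1]
A=cv2.resize(a[160:205,220:290],(560,360),interpolation=cv2.INTER_CUBIC)
cv2.imwrite('pics/c5.png',A)
g=a.astype(int);m=((g.min(2)>150)&((g.max(2)-g.min(2))<40)).astype(np.uint8)
n,l,st,c=cv2.connectedComponentsWithStats(m)
for i in range(1,n):
    if st[i,4]>20:print(st[i],c[i],onz(f,*c[i],.067).round(4))
```

```text
[108  36  43  71 400] [128.7725  71.7725] [ 0.344 -0.477  0.067]
[243 178  16  20 207] [251.01449275 188.10144928] [ 0.4619 -0.3434  0.067 ]
[ 469  263   43   79 1980] [495.14393939 301.82424242] [ 0.602  -0.0047  0.067 ]
[293 272  14  16 151] [299.64238411 280.41721854] [ 0.5848 -0.2721  0.067 ]
[319 331  15  27 229] [326.42358079 343.35371179] [ 0.6874 -0.222   0.067 ]
[182 335  23  16 236] [193.31355932 343.28389831] [ 0.699  -0.4115  0.067 ]
```

View pics/c5.png

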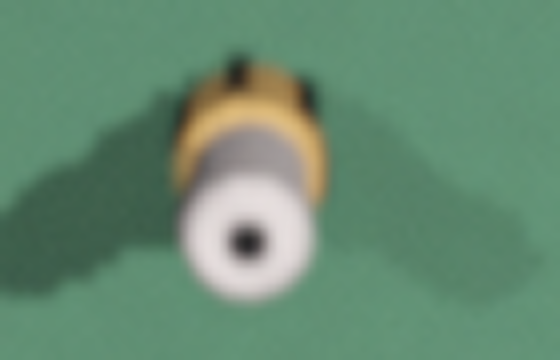

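Run:
```python
from h import *
f=load('w2')
P=onz(f,248.5/8-.5+220,239.5/8-.5+160,.067);print(P, onz(f,300,282.5,.067))
plan([P[0],P[1],.10],.038,4)
```

```text
[ 0.4635876  -0.34385727  0.067     ] [ 0.58793763 -0.27129955  0.067     ]
t 3.15 p [ 0.442  -0.3398  0.2443] F [ 0.3  0.  -1.5] w 1.0
t [-5.7 -1.5 36. ]  a [ 0.1 -0.1  0.4]
t [-5.6 -1.4 36. ]  a [ 0.1 -0.1  0.4]
t [-5.5 -1.4 36. ]  a [ 0.1 -0.1  0.4]
t [-5.4 -1.3 36.1]  a [ 0.1 -0.1  0.4]
```

move_arm(
  rows=[
    {"tx":-0.006,"ty":-0.001,"tz":0.036,"ax":0.1,"ay":-0.1,"az":0.4,"jaw":100},
    {"tx":-0.006,"ty":-0.001,"tz":0.036,"ax":0.1,"ay":-0.1,"az":0.4,"jaw":100},
    {"tx":-0.005,"ty":-0.001,"tz":0.036,"ax":0.1,"ay":-0.1,"az":0.4,"jaw":100},
    {"tx":-0.005,"ty":-0.001,"tz":0.034,"ax":0.1,"ay":-0.1,"az":0.4,"jaw":100},
    {"tx":0,"ty":0,"tz":0,"ax":0,"ay":0,"az":0,"jaw":100},
  ],
)

```text
time: 3.65
tool_pos: [0.4678, -0.3344, 0.1004]
tool_rot: [0.001, -0.021, 1.0, -0.002]
contact_force: [-0.9, -0.1, -0.2]
gripper_width: 0.611
```

```bash
python3 -c "
from h import *
plan([.4636,-.3439,.037],.038,4)"
```

```text
t 3.65 p [ 0.4678 -0.3344  0.1004] F [-0.9 -0.1 -0.2] w 0.611
t [ 1.2 -2.3 15.9]  a [-0.   0.   0.1]
t [ 1.2 -2.3 15.9]  a [-0.   0.   0.1]
t [ 1.2 -2.3 15.9]  a [-0.   0.   0.1]
t [ 1.2 -2.3 15.9]  a [-0.   0.   0.1]
```

move_arm(
  rows=[
    {"tx":0.002,"ty":-0.005,"tz":0.01,"ax":0,"ay":0,"az":0.2,"jaw":100},
    {"tx":0.002,"ty":-0.004,"tz":0.01,"ax":0,"ay":0,"az":0,"jaw":100},
    {"tx":0,"ty":0,"tz":0,"ax":0,"ay":0,"az":0,"jaw":100},
    {"tx":0,"ty":0,"tz":0,"ax":0,"ay":0,"az":0,"jaw":100},
  ],
)

```text
time: 4.05
tool_pos: [0.4668, -0.3432, 0.084]
tool_rot: [0.003, -0.021, 1.0, -0.003]
contact_force: [-0.1, -0.8, 0.6]
gripper_width: 0.609
```

```bash
python3 -c "
from h import *
plan([.4636,-.3439,.037],.038,4)"
```

```text
t 4.05 p [ 0.4668 -0.3432  0.084 ] F [-0.1 -0.8  0.6] w 0.609
t [ 0.9 -0.1 11.7]  a [-0.1  0.1  0.1]
t [ 0.9 -0.1 11.7]  a [-0.1  0.1  0.1]
t [ 0.8 -0.1 11.7]  a [-0.1  0.1  0.1]
t [ 0.8 -0.1 11.7]  a [-0.1  0.1  0.1]
```

move_arm(
  rows=[
    {"tx":0.003,"ty":0,"tz":0.015,"ax":-0.2,"ay":0.2,"az":0.2,"jaw":100},
    {"tx":0,"ty":0,"tz":0.015,"ax":0,"ay":0,"az":0,"jaw":100},
    {"tx":0,"ty":0,"tz":0,"ax":0,"ay":0,"az":0,"jaw":100},
    {"tx":0,"ty":0,"tz":0,"ax":0,"ay":0,"az":0,"jaw":100},
  ],
)

```text
time: 4.45
tool_pos: [0.4646, -0.345, 0.0539]
tool_rot: [0.003, -0.019, 1.0, -0.003]
contact_force: [-0.0, 0.4, 0.3]
gripper_width: 0.609
```

```bash
python3 -c "
from h import *
plan([.4636,-.3439,.037],.038,1)"
```

```text
t 4.45 p [ 0.4646 -0.345   0.0539] F [-0.   0.4  0.3] w 0.609
t [ 1.   1.2 16.9]  a [-0.3  0.3 -0. ]
```

move_arm(
  rows=[
    {"tx":0.001,"ty":0.001,"tz":0.009,"ax":-0.3,"ay":0.3,"az":0,"jaw":100},
    {"tx":0,"ty":0,"tz":0.008,"ax":0,"ay":0,"az":0,"jaw":100},
    {"tx":0,"ty":0,"tz":0,"ax":0,"ay":0,"az":0,"jaw":100},
    {"tx":0,"ty":0,"tz":0,"ax":0,"ay":0,"az":0,"jaw":100},
  ],
)

```text
time: 4.85
tool_pos: [0.4635, -0.344, 0.0352]
tool_rot: [-0.0, -0.019, 1.0, -0.0]
contact_force: [0.4, -0.4, 1.4]
gripper_width: 0.607
```

```bash
python3 -c "
from h import *
plan([.4636,-.3439,.037],.038,1)
grab('wrist','w3')"
```

```text
t 4.85 p [ 0.4635 -0.344   0.0352] F [ 0.4 -0.4  1.4] w 0.607
t [-0.2  0.1 -1.8]  a [-0. -0. -0.]
```

View pics/w3.png

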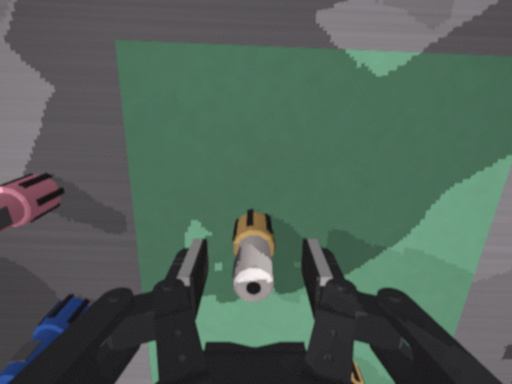

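move_arm(
  rows=[
    {"tx":0,"ty":0,"tz":0,"ax":0,"ay":0,"az":0,"jaw":255},
    {"tx":0,"ty":0,"tz":0,"ax":0,"ay":0,"az":0,"jaw":255},
    {"tx":0,"ty":0,"tz":0,"ax":0,"ay":0,"az":0,"jaw":255},
    {"tx":0,"ty":0,"tz":0,"ax":0,"ay":0,"az":0,"jaw":255},
    {"tx":0,"ty":0,"tz":0,"ax":0,"ay":0,"az":0,"jaw":255},
    {"tx":0,"ty":0,"tz":0,"ax":0,"ay":0,"az":0,"jaw":255},
    {"tx":0,"ty":0,"tz":0,"ax":0,"ay":0,"az":0,"jaw":255},
  ],
)

```text
time: 5.6
tool_pos: [0.4638, -0.3442, 0.0359]
tool_rot: [0.0, -0.019, 1.0, -0.0]
contact_force: [0.8, -0.5, -1.1]
gripper_width: 0.197
```

```bash
python3 -c "
from h import *
f=grab('wrist','w4')
plan([.4636,-.3439,.19],.038,4,)"
```

```text
t 5.65 p [ 0.4638 -0.3442  0.0359] F [ 0.8 -0.1  0. ] w 0.196
t [  0.    0.  -38.5]  a [-0.  0. -0.]
t [  0.    0.1 -38.5]  a [-0.  0. -0.]
t [  0.    0.1 -38.5]  a [-0.  0. -0.]
t [  0.    0.1 -38.5]  a [-0.  0. -0.]
```

View pics/w4.png

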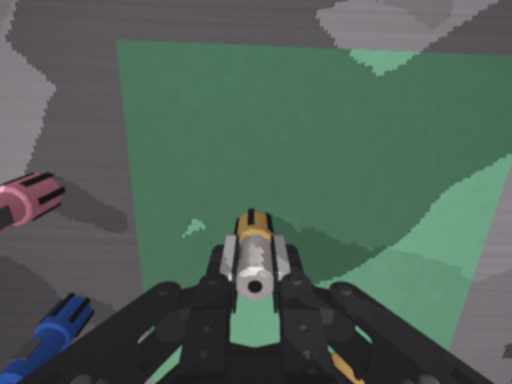

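move_arm(
  rows=[
    {"tx":0,"ty":0,"tz":-0.02,"ax":0,"ay":0,"az":0,"jaw":255},
    {"tx":0,"ty":0,"tz":-0.04,"ax":0,"ay":0,"az":0,"jaw":255},
    {"tx":0,"ty":0,"tz":-0.04,"ax":0,"ay":0,"az":0,"jaw":255},
    {"tx":0,"ty":0,"tz":-0.04,"ax":0,"ay":0,"az":0,"jaw":255},
    {"tx":0,"ty":0,"tz":0,"ax":0,"ay":0,"az":0,"jaw":255},
  ],
)

```text
time: 6.15
tool_pos: [0.4615, -0.3421, 0.1766]
tool_rot: [-0.003, -0.019, 1.0, 0.003]
contact_force: [1.1, -0.5, -1.1]
gripper_width: 0.201
```

```bash
python3 -c "
from h import *
plan([.5997,.0196,.17],.038,11,)"
```

```text
t 6.15 p [ 0.4615 -0.3421  0.1766] F [ 1.1 -0.5 -1.1] w 0.201
t [-13.8  32.4   0.7]  a [ 0. -0. -0.]
t [-13.8  32.4   0.7]  a [ 0. -0. -0.]
t [-13.8  32.4   0.7]  a [ 0. -0. -0.]
t [-13.8  32.4   0.7]  a [ 0. -0. -0.]
t [-13.8  32.4   0.7]  a [ 0. -0. -0.]
t [-13.8  32.4   0.7]  a [ 0. -0. -0.]
t [-13.8  32.4   0.6]  a [ 0. -0. -0.]
t [-13.8  32.4   0.6]  a [ 0. -0. -0.]
t [-13.8  32.4   0.6]  a [ 0. -0. -0.]
t [-13.8  32.4   0.6]  a [ 0. -0. -0.]
t [-13.8  32.4   0.6]  a [ 0. -0. -0.]
```

move_arm(
  rows=[
    {"tx":-0.014,"ty":0.032,"tz":0,"ax":0,"ay":0,"az":0,"jaw":255},
    {"tx":-0.014,"ty":0.032,"tz":0,"ax":0,"ay":0,"az":0,"jaw":255},
    {"tx":-0.014,"ty":0.032,"tz":0,"ax":0,"ay":0,"az":0,"jaw":255},
    {"tx":-0.014,"ty":0.032,"tz":0,"ax":0,"ay":0,"az":0,"jaw":255},
    {"tx":-0.014,"ty":0.032,"tz":0,"ax":0,"ay":0,"az":0,"jaw":255},
    {"tx":-0.014,"ty":0.032,"tz":0,"ax":0,"ay":0,"az":0,"jaw":255},
    {"tx":-0.014,"ty":0.032,"tz":0,"ax":0,"ay":0,"az":0,"jaw":255},
    {"tx":-0.014,"ty":0.032,"tz":0,"ax":0,"ay":0,"az":0,"jaw":255},
    {"tx":-0.014,"ty":0.032,"tz":0,"ax":0,"ay":0,"az":0,"jaw":255},
    {"tx":-0.01,"ty":0.026,"tz":0,"ax":0,"ay":0,"az":0,"jaw":255},
    {"tx":0,"ty":0.01,"tz":0,"ax":0,"ay":0,"az":0,"jaw":255},
    {"tx":0,"ty":0,"tz":0,"ax":0,"ay":0,"az":0,"jaw":255},
  ],
)

```text
time: 7.35
tool_pos: [0.5842, -0.0003, 0.1657]
tool_rot: [-0.01, -0.017, 1.0, 0.004]
contact_force: [-0.8, -0.3, -2.2]
gripper_width: 0.203
```

```bash
python3 -c "
from h import *
grab('wrist','w5')
plan([.5997,.0196,.16],.038,1)"
```

```text
t 7.4 p [ 0.5841 -0.0009  0.1656] F [-0.4  0.  -1.7] w 0.203
t [-16.4  20.    5.4]  a [ 0.5 -1.1 -0.3]
```

View pics/w5.png

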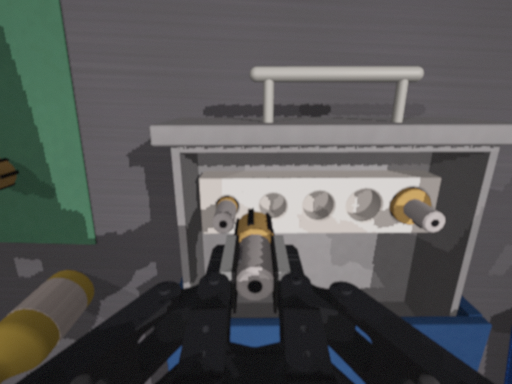

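move_arm(
  rows=[
    {"tx":-0.008,"ty":0.01,"tz":0,"ax":0.3,"ay":-0.6,"az":-0.2,"jaw":255},
    {"tx":-0.006,"ty":0.01,"tz":0,"ax":0.2,"ay":-0.5,"az":-0.1,"jaw":255},
    {"tx":0,"ty":0,"tz":0,"ax":0,"ay":0,"az":0,"jaw":255},
    {"tx":0,"ty":0,"tz":0,"ax":0,"ay":0,"az":0,"jaw":255},
  ],
)

```text
time: 7.8
tool_pos: [0.5978, 0.0178, 0.1648]
tool_rot: [-0.0, -0.017, 1.0, -0.001]
contact_force: [1.0, 0.1, -2.7]
gripper_width: 0.202
```

```bash
python3 -c "
from h import *
plan([.5997,.0196,.15],.038,1)"
```

```text
t 7.8 p [0.5978 0.0178 0.1648] F [ 1.   0.1 -2.7] w 0.202
t [-2.   1.7 14.8]  a [-0.1 -0.  -0.2]
```

move_arm(
  rows=[
    {"tx":-0.002,"ty":0.002,"tz":0.02,"ax":0,"ay":0,"az":-0.2,"jaw":255},
    {"tx":0,"ty":0,"tz":0.02,"ax":0,"ay":0,"az":0,"jaw":255},
    {"tx":0,"ty":0,"tz":0.02,"ax":0,"ay":0,"az":0,"jaw":255},
    {"tx":0,"ty":0,"tz":0,"ax":0,"ay":0,"az":0,"jaw":255},
    {"tx":0,"ty":0,"tz":0,"ax":0,"ay":0,"az":0,"jaw":255},
  ],
)

```text
time: 8.3
tool_pos: [0.6015, 0.0176, 0.1059]
tool_rot: [0.002, -0.018, 1.0, -0.002]
contact_force: [-0.1, -0.3, -0.9]
gripper_width: 0.204
```

```bash
python3 -c "
from h import *
f=grab('wrist','w6')
plan([.5997,.0196,.09],.038,1)
a=f['color'][:,:,::-1]
cv2.imwrite('pics/c6.png',cv2.resize(a[120:320,140:400],(780,600),interpolation=cv2.INTER_CUBIC))"
```

```text
t 8.35 p [0.6012 0.0176 0.1057] F [ 0.9  0.2 -2. ] w 0.202
t [ 1.5  2.1 15.7]  a [-0.2  0.2 -0.1]
```

View pics/c6.png

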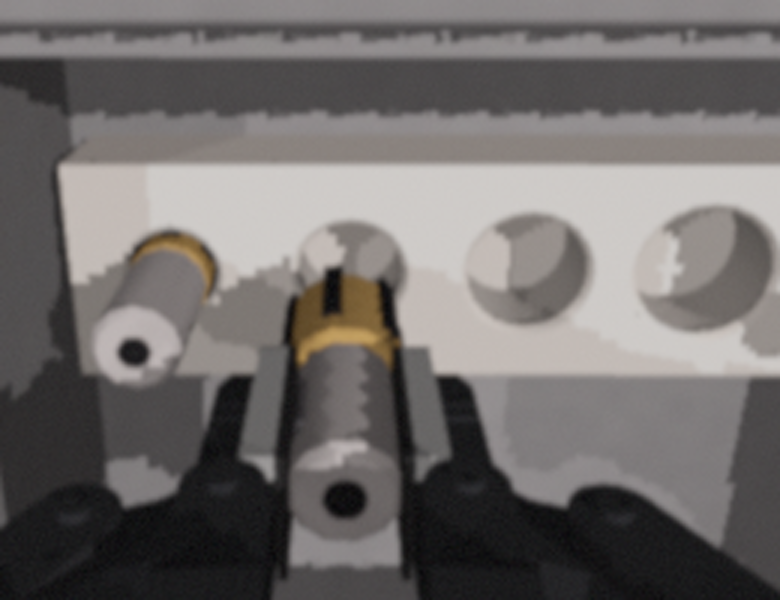

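Run:
```python
from h import *
f=load('w6')
def q(u,v,z): return onz(f,(u+.5)/3-.5+140,(v+.5)/3-.5+120,z).round(4)
print('h2',q(527.5,268.5,.052),'h3',q(703.5,268,.052),'h1 sides',q(297,270,.052),q(405,270,.052))
z=.1057-.033+.064
print('cut top',q(345,489,z),'body rim sides',q(297,345,z-.034),q(396,345,z-.034),'h0t',q(136,350,.092))
for z in (.0,.002,.0045):print((np.array(proj(f,[.5997,.0196,.052+z]))-[140,120])*3)
```

```text
h2 [0.5975 0.0629 0.052 ] h3 [0.5956 0.106  0.052 ] h1 sides [0.6001 0.0064 0.052 ] [0.5991 0.0329 0.052 ]
cut top [0.6002 0.0185 0.1367] body rim sides [0.5938 0.0091 0.1027] [0.5931 0.0277 0.1027] h0t [ 0.6019 -0.024   0.092 ]
[349.79381206 269.44255936]
[349.81808365 272.65072261]
[349.84904373 276.74295575]
```

move_arm(
  rows=[
    {"tx":0.001,"ty":0.0015,"tz":0.008,"ax":-0.2,"ay":0.2,"az":0,"jaw":255},
    {"tx":0,"ty":0,"tz":0.006,"ax":0,"ay":0,"az":0,"jaw":255},
    {"tx":0,"ty":0,"tz":0,"ax":0,"ay":0,"az":0,"jaw":255},
    {"tx":0,"ty":0,"tz":0,"ax":0,"ay":0,"az":0,"jaw":255},
  ],
)

```text
time: 8.75
tool_pos: [0.6021, 0.0188, 0.094]
tool_rot: [0.003, -0.018, 1.0, -0.0]
contact_force: [-1.2, -0.2, -2.0]
gripper_width: 0.203
```

```bash
python3 -c "
from h import *
f=grab('wrist','w7')
plan([.600,.019,.06],.038,1)
a=f['color'][:,:,::-1]
cv2.imwrite('pics/c7.png',cv2.resize(a[120:320,140:400],(780,600),interpolation=cv2.INTER_CUBIC))"
```

```text
t 8.8 p [0.602  0.0188 0.094 ] F [ 0.1  0.  -2.4] w 0.203
t [ 2.2  0.3 33.9]  a [-0.   0.3 -0.1]
```

View pics/c7.png

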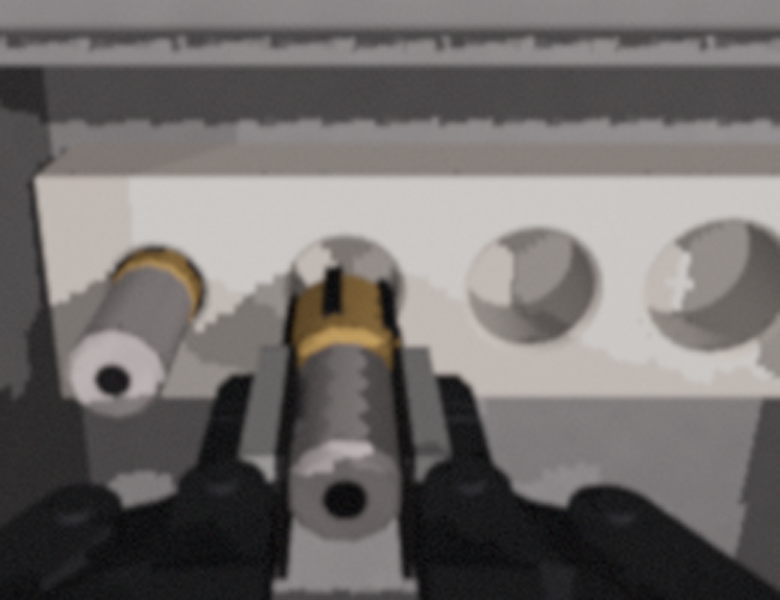

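move_arm(
  rows=[
    {"tx":0.003,"ty":0,"tz":0.002,"ax":0,"ay":0.3,"az":0,"jaw":255},
    {"tx":0,"ty":0,"tz":0.002,"ax":0,"ay":0,"az":0,"jaw":255},
    {"tx":0,"ty":0,"tz":0,"ax":0,"ay":0,"az":0,"jaw":255},
    {"tx":0,"ty":0,"tz":0,"ax":0,"ay":0,"az":0,"jaw":255},
  ],
)

```text
time: 9.2
tool_pos: [0.5991, 0.0187, 0.0903]
tool_rot: [0.0, -0.018, 1.0, -0.0]
contact_force: [0.6, -0.4, -1.2]
gripper_width: 0.202
```

```bash
python3 -c "
from h import *
plan([.600,.019,.06],.038,1)
"
```

```text
t 9.2 p [0.5991 0.0187 0.0903] F [ 0.6 -0.4 -1.2] w 0.202
t [-0.9  0.3 30.3]  a [-0.   0.  -0.1]
```

move_arm(
  rows=[
    {"tx":-0.0005,"ty":0,"tz":0.004,"ax":0,"ay":0,"az":0,"jaw":255},
    {"tx":0,"ty":0,"tz":0.002,"ax":0,"ay":0,"az":0,"jaw":255},
    {"tx":0,"ty":0,"tz":0.002,"ax":0,"ay":0,"az":0,"jaw":255},
    {"tx":0,"ty":0,"tz":0,"ax":0,"ay":0,"az":0,"jaw":255},
  ],
)

```text
time: 9.6
tool_pos: [0.5997, 0.0187, 0.0815]
tool_rot: [0.0, -0.018, 1.0, -0.0]
contact_force: [-0.0, 0.2, -2.3]
gripper_width: 0.203
```

```bash
python3 -c "
from h import *
f=grab('wrist','w8')
plan([.600,.019,.06],.038,1)
a=f['color'][:,:,::-1]
cv2.imwrite('pics/c8.png',cv2.resize(a[120:320,140:400],(780,600),interpolation=cv2.INTER_CUBIC))"
```

```text
t 9.65 p [0.5998 0.0187 0.0817] F [-0.2  0.4 -1.3] w 0.2
t [-0.2  0.3 21.7]  a [-0.   0.  -0.1]
```

View pics/c8.png

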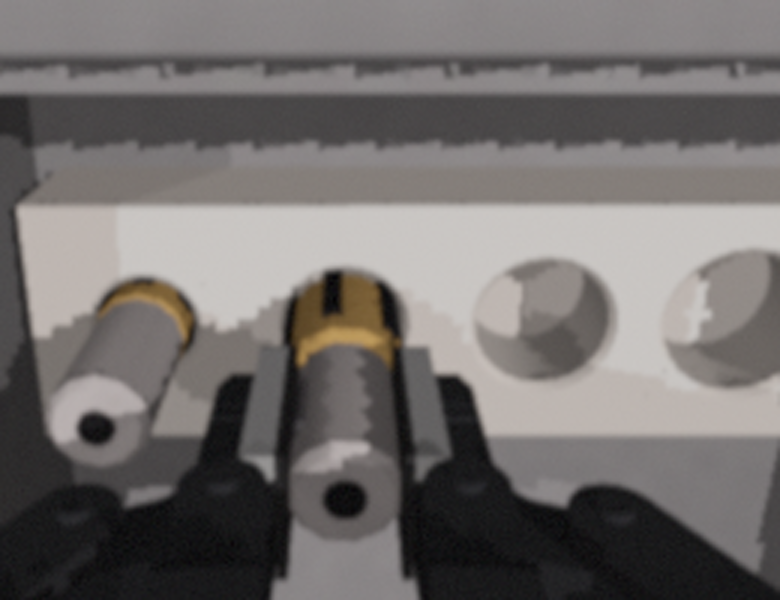

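move_arm(
  rows=[
    {"tx":0,"ty":0.0005,"tz":0.003,"ax":0,"ay":0,"az":0,"jaw":255},
    {"tx":0,"ty":0,"tz":0.002,"ax":0,"ay":0,"az":0,"jaw":255},
    {"tx":0,"ty":0,"tz":0.002,"ax":0,"ay":0,"az":0,"jaw":255},
    {"tx":0,"ty":0,"tz":0,"ax":0,"ay":0,"az":0,"jaw":255},
  ],
)

```text
time: 10.05
tool_pos: [0.5998, 0.0192, 0.0741]
tool_rot: [0.0, -0.018, 1.0, -0.0]
contact_force: [0.2, 0.4, -0.9]
gripper_width: 0.206
```

```bash
python3 -c "
from h import *
f=grab('wrist','w9')
plan([.600,.019,.06],.038,1)
a=f['color'][:,:,::-1]
cv2.imwrite('pics/c9.png',cv2.resize(a[180:280,200:330],(780,600),interpolation=cv2.INTER_CUBIC))"
```

```text
t 10.1 p [0.6    0.0192 0.0743] F [ 0.5 -0.  -1.6] w 0.201
t [-0.  -0.2 14.3]  a [-0.   0.1 -0.1]
```

View pics/c9.png

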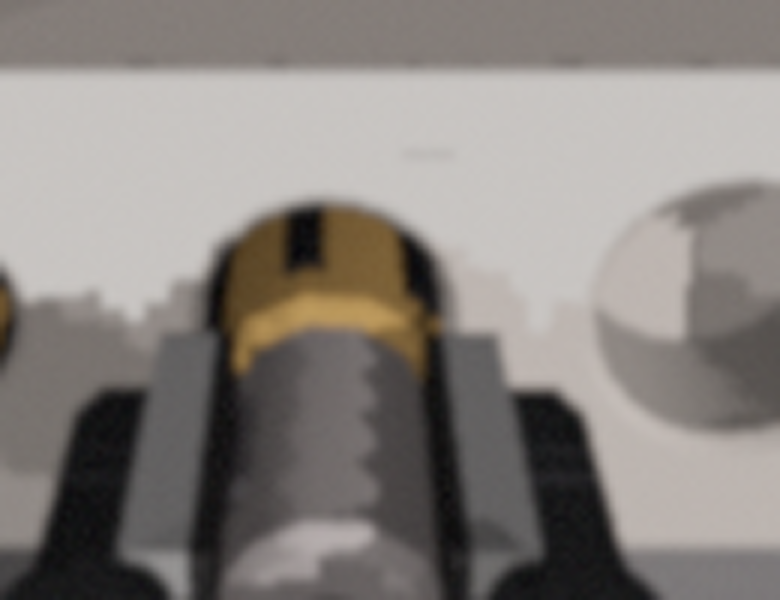

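move_arm(
  rows=[
    {"tx":0,"ty":0,"tz":0.003,"ax":0,"ay":0,"az":0,"jaw":255},
    {"tx":0,"ty":0,"tz":0.003,"ax":0,"ay":0,"az":0,"jaw":255},
    {"tx":0,"ty":0,"tz":0.003,"ax":0,"ay":0,"az":0,"jaw":255},
    {"tx":0,"ty":0,"tz":0,"ax":0,"ay":0,"az":0,"jaw":255},
  ],
)

```text
time: 10.5
tool_pos: [0.6001, 0.0192, 0.0647]
tool_rot: [0.001, -0.018, 1.0, -0.0]
contact_force: [-0.5, -0.6, -1.6]
gripper_width: 0.206
```

```bash
python3 -c "
from h import *
plan([.600,.019,.06],.038,1)"
```

```text
t 10.5 p [0.6001 0.0192 0.0647] F [-0.5 -0.6 -1.6] w 0.206
t [ 0.1 -0.2  4.7]  a [-0.   0.1 -0.1]
```

move_arm(
  rows=[
    {"tx":0,"ty":0,"tz":0.002,"ax":0,"ay":0,"az":0,"jaw":255},
    {"tx":0,"ty":0,"tz":0.0015,"ax":0,"ay":0,"az":0,"jaw":255},
    {"tx":0,"ty":0,"tz":0,"ax":0,"ay":0,"az":0,"jaw":255},
  ],
)

```text
time: 10.8
tool_pos: [0.6002, 0.0192, 0.061]
tool_rot: [0.001, -0.018, 1.0, -0.0]
contact_force: [0.3, 0.0, -2.1]
gripper_width: 0.202
```

move_arm(
  rows=[
    {"tx":0,"ty":0,"tz":0,"ax":0,"ay":0,"az":0,"jaw":165},
    {"tx":0,"ty":0,"tz":0,"ax":0,"ay":0,"az":0,"jaw":165},
    {"tx":0,"ty":0,"tz":0,"ax":0,"ay":0,"az":0,"jaw":165},
    {"tx":0,"ty":0,"tz":0,"ax":0,"ay":0,"az":0,"jaw":165},
  ],
)

```text
time: 11.2
tool_pos: [0.6016, 0.0191, 0.0626]
tool_rot: [0.002, -0.018, 1.0, -0.0]
contact_force: [-0.3, -0.8, -0.3]
gripper_width: 0.352
```

```bash
python3 -c "
from h import *
f=grab('wrist','w10')
plan([.600,.019,.06],.038,1)
a=f['color'][:,:,::-1]
cv2.imwrite('pics/c10.png',cv2.resize(a[120:320,140:400],(780,600),interpolation=cv2.INTER_CUBIC))"
```

```text
t 11.25 p [0.6016 0.0191 0.0627] F [-0.7 -0.2  0.5] w 0.354
t [1.6 0.  2.7]  a [-0.   0.3 -0.1]
```

View pics/c10.png

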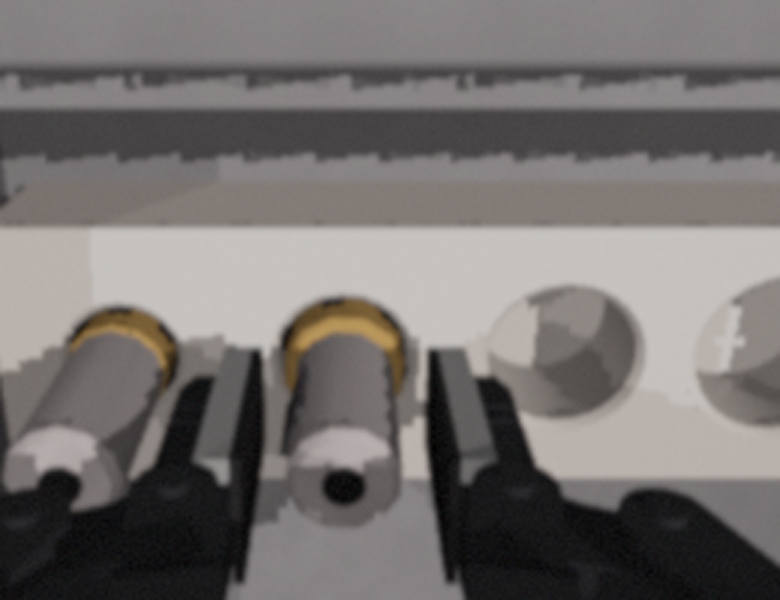

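move_arm(
  rows=[
    {"tx":0.001,"ty":0,"tz":-0.02,"ax":0,"ay":0.3,"az":0,"jaw":165},
    {"tx":0,"ty":0,"tz":-0.03,"ax":0,"ay":0,"az":0,"jaw":165},
    {"tx":0,"ty":0,"tz":-0.045,"ax":0,"ay":0,"az":0,"jaw":165},
    {"tx":0,"ty":0,"tz":-0.045,"ax":0,"ay":0,"az":0,"jaw":100},
    {"tx":0,"ty":0,"tz":-0.04,"ax":0,"ay":0,"az":0,"jaw":100},
    {"tx":0,"ty":0,"tz":0,"ax":0,"ay":0,"az":0,"jaw":100},
  ],
)

```text
time: 11.85
tool_pos: [0.5992, 0.0193, 0.2475]
tool_rot: [-0.003, -0.018, 1.0, -0.0]
contact_force: [0.5, 0.4, 0.7]
gripper_width: 0.61
```

```bash
python3 -c "
from h import *
f=grab('wrist','w11')
plan([.566,-.272,.245],.038,8)"
```

```text
t 11.9 p [0.598  0.0194 0.2443] F [ 0.  -0.1 -0.4] w 0.609
t [  5.3 -36.3  -0. ]  a [ 0.  -0.1 -0. ]
t [  5.3 -36.3  -0.1]  a [ 0.  -0.1 -0. ]
t [  5.3 -36.3  -0.1]  a [ 0.  -0.1 -0. ]
t [  5.3 -36.3  -0.1]  a [ 0.  -0.1 -0. ]
t [  5.3 -36.2  -0.1]  a [ 0.  -0.1 -0. ]
t [  5.3 -36.2  -0.1]  a [ 0.  -0.1 -0. ]
t [  5.4 -36.2  -0.1]  a [ 0.  -0.1 -0. ]
t [  5.4 -36.2  -0.1]  a [ 0.  -0.1 -0. ]
```

View pics/w11.png

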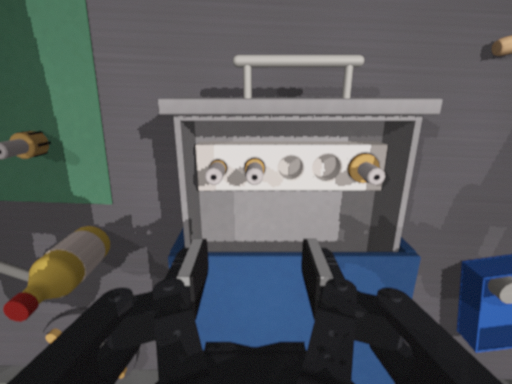

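move_arm(
  rows=[
    {"tx":0.005,"ty":-0.036,"tz":0,"ax":0,"ay":0,"az":0,"jaw":100},
    {"tx":0.005,"ty":-0.036,"tz":0,"ax":0,"ay":0,"az":0,"jaw":100},
    {"tx":0.005,"ty":-0.036,"tz":0,"ax":0,"ay":0,"az":0,"jaw":100},
    {"tx":0.005,"ty":-0.036,"tz":0,"ax":0,"ay":0,"az":0,"jaw":100},
    {"tx":0.005,"ty":-0.036,"tz":0,"ax":0,"ay":0,"az":0,"jaw":100},
    {"tx":0.005,"ty":-0.036,"tz":0,"ax":0,"ay":0,"az":0,"jaw":100},
    {"tx":0.005,"ty":-0.036,"tz":0,"ax":0,"ay":0,"az":0,"jaw":100},
    {"tx":0.005,"ty":-0.036,"tz":0,"ax":0,"ay":0,"az":0,"jaw":100},
    {"tx":0,"ty":0,"tz":0,"ax":0,"ay":0,"az":0,"jaw":100},
  ],
)

```text
time: 12.8
tool_pos: [0.5621, -0.2769, 0.228]
tool_rot: [-0.014, -0.02, 1.0, 0.005]
contact_force: [0.1, 0.4, -1.4]
gripper_width: 0.607
```

```bash
python3 -c "
from h import *
f=grab('wrist','w12')
plan([.588,-.272,.12],.038,4)
u,v=proj(f,[.588,-.272,.067]);print(u,v)
a=f['color'][:,:,::-1];u=int(u)-40;v=int(v)-30;print(u,v)
cv2.imwrite('pics/c12.png',cv2.resize(a[v:v+60,u:u+80],(640,480),interpolation=cv2.INTER_CUBIC))"
```

```text
t 12.85 p [ 0.5622 -0.275   0.2276] F [ 0.1  1.1 -1.1] w 0.605
t [-7.2  0.1 26.7]  a [ 0.2 -0.4  0.1]
t [-7.1  0.2 26.8]  a [ 0.2 -0.4  0.1]
t [-6.9  0.3 26.8]  a [ 0.2 -0.4  0.1]
t [-6.7  0.4 26.9]  a [ 0.2 -0.4  0.1]
255.8598952819809 199.95751437248225
215 169
```

View pics/c12.png

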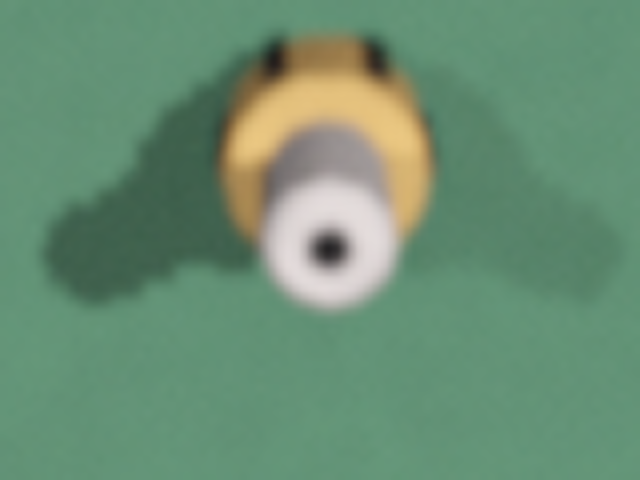

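```bash
python3 -c "
from h import *
f=load('w12')
P=onz(f,331.5/8-.5+215,246.5/8-.5+169,.067);print(P)
plan([P[0],P[1],.11],.038,4)"
```

```text
[ 0.58722992 -0.27194599  0.067     ]
t 12.85 p [ 0.5622 -0.275   0.2276] F [ 0.1  1.1 -1.1] w 0.605
t [-7.1  0.1 29.2]  a [ 0.2 -0.4  0.1]
t [-6.9  0.2 29.3]  a [ 0.2 -0.4  0.1]
t [-6.7  0.3 29.3]  a [ 0.2 -0.4  0.1]
t [-6.5  0.4 29.4]  a [ 0.2 -0.4  0.1]
```

move_arm(
  rows=[
    {"tx":-0.006,"ty":0,"tz":0.03,"ax":0.3,"ay":-0.7,"az":0.2,"jaw":100},
    {"tx":-0.006,"ty":0,"tz":0.03,"ax":0.3,"ay":-0.7,"az":0,"jaw":100},
    {"tx":-0.006,"ty":0,"tz":0.03,"ax":0,"ay":0,"az":0,"jaw":100},
    {"tx":-0.005,"ty":0,"tz":0.025,"ax":0,"ay":0,"az":0,"jaw":100},
    {"tx":0,"ty":0,"tz":0,"ax":0,"ay":0,"az":0,"jaw":100},
    {"tx":0,"ty":0,"tz":0,"ax":0,"ay":0,"az":0,"jaw":100},
  ],
)

```text
time: 13.45
tool_pos: [0.583, -0.2662, 0.1042]
tool_rot: [-0.004, -0.021, 1.0, 0.004]
contact_force: [-0.4, -0.4, 0.8]
gripper_width: 0.609
```

```bash
python3 -c "
from h import *
plan([.5872,-.2719,.036],.038,1)"
```

```text
t 13.45 p [ 0.583  -0.2662  0.1042] F [-0.4 -0.4  0.8] w 0.609
t [-4.5 -6.4 68.1]  a [ 0.4 -0.5  0.2]
```

move_arm(
  rows=[
    {"tx":-0.003,"ty":-0.006,"tz":0.01,"ax":0.4,"ay":-0.5,"az":0.2,"jaw":100},
    {"tx":0,"ty":0,"tz":0.01,"ax":0,"ay":0,"az":0,"jaw":100},
    {"tx":0,"ty":0,"tz":0.01,"ax":0,"ay":0,"az":0,"jaw":100},
    {"tx":0,"ty":0,"tz":0,"ax":0,"ay":0,"az":0,"jaw":100},
    {"tx":0,"ty":0,"tz":0,"ax":0,"ay":0,"az":0,"jaw":100},
  ],
)

```text
time: 13.95
tool_pos: [0.5884, -0.2728, 0.0762]
tool_rot: [0.003, -0.019, 1.0, -0.002]
contact_force: [1.2, -0.1, 0.1]
gripper_width: 0.607
```

```bash
python3 -c "
from h import *
plan([.5872,-.2719,.036],.038,1)"
```

```text
t 13.95 p [ 0.5884 -0.2728  0.0762] F [ 1.2 -0.1  0.1] w 0.607
t [ 1.4  1.1 40.2]  a [-0.2  0.4  0.1]
```

move_arm(
  rows=[
    {"tx":0.002,"ty":0.001,"tz":0.012,"ax":-0.2,"ay":0.4,"az":0,"jaw":100},
    {"tx":0,"ty":0,"tz":0.012,"ax":0,"ay":0,"az":0,"jaw":100},
    {"tx":0,"ty":0,"tz":0.008,"ax":0,"ay":0,"az":0,"jaw":100},
    {"tx":0,"ty":0,"tz":0,"ax":0,"ay":0,"az":0,"jaw":100},
    {"tx":0,"ty":0,"tz":0,"ax":0,"ay":0,"az":0,"jaw":100},
  ],
)

```text
time: 14.45
tool_pos: [0.5862, -0.2722, 0.0415]
tool_rot: [-0.0, -0.019, 1.0, -0.0]
contact_force: [-0.6, -0.2, -1.1]
gripper_width: 0.606
```

```bash
python3 -c "
from h import *
plan([.5872,-.2719,.036],.038,1)"
```

```text
t 14.45 p [ 0.5862 -0.2722  0.0415] F [-0.6 -0.2 -1.1] w 0.606
t [-1.   0.2  5.5]  a [-0. -0.  0.]
```

move_arm(
  rows=[
    {"tx":-0.001,"ty":0,"tz":0.003,"ax":0,"ay":0,"az":0,"jaw":100},
    {"tx":0,"ty":0,"tz":0.001,"ax":0,"ay":0,"az":0,"jaw":100},
    {"tx":0,"ty":0,"tz":0,"ax":0,"ay":0,"az":0,"jaw":100},
  ],
)

```text
time: 14.75
tool_pos: [0.5877, -0.2723, 0.0377]
tool_rot: [0.0, -0.019, 1.0, -0.0]
contact_force: [0.6, -0.3, -0.3]
gripper_width: 0.61
```

```bash
python3 -c "
from h import *
plan([.5872,-.2719,.036],.038,1)"
```

```text
t 14.75 p [ 0.5877 -0.2723  0.0377] F [ 0.6 -0.3 -0.3] w 0.61
t [0.5 0.4 1.7]  a [-0.  0.  0.]
```

move_arm(
  rows=[
    {"tx":0,"ty":0,"tz":0.001,"ax":0,"ay":0,"az":0,"jaw":100},
    {"tx":0,"ty":0,"tz":0,"ax":0,"ay":0,"az":0,"jaw":255},
    {"tx":0,"ty":0,"tz":0,"ax":0,"ay":0,"az":0,"jaw":255},
    {"tx":0,"ty":0,"tz":0,"ax":0,"ay":0,"az":0,"jaw":255},
    {"tx":0,"ty":0,"tz":0,"ax":0,"ay":0,"az":0,"jaw":255},
    {"tx":0,"ty":0,"tz":0,"ax":0,"ay":0,"az":0,"jaw":255},
    {"tx":0,"ty":0,"tz":0,"ax":0,"ay":0,"az":0,"jaw":255},
    {"tx":0,"ty":0,"tz":0,"ax":0,"ay":0,"az":0,"jaw":255},
  ],
)

```text
time: 15.55
tool_pos: [0.5884, -0.2727, 0.0377]
tool_rot: [0.001, -0.019, 1.0, -0.001]
contact_force: [-0.6, -0.4, -0.0]
gripper_width: 0.198
```

```bash
python3 -c "
from h import *
f=grab('wrist','w13')
plan([.5872,-.2719,.036],.038,1)"
```

```text
t 15.6 p [ 0.5884 -0.2727  0.0377] F [-0.3 -0.7 -0.3] w 0.202
t [1.1 0.8 1.7]  a [-0.1  0.1  0. ]
```

View pics/w13.png

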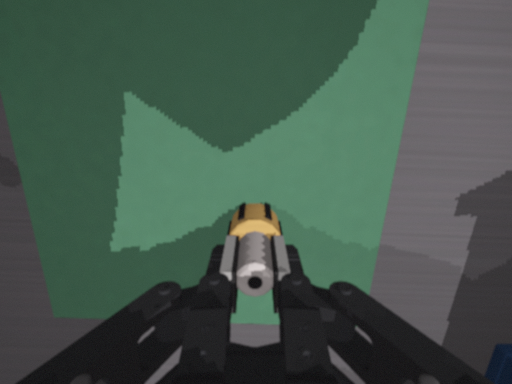

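move_arm(
  rows=[
    {"tx":0,"ty":0,"tz":-0.02,"ax":0,"ay":0,"az":0,"jaw":255},
    {"tx":0,"ty":0,"tz":-0.04,"ax":0,"ay":0,"az":0,"jaw":255},
    {"tx":0,"ty":0,"tz":-0.045,"ax":0,"ay":0,"az":0,"jaw":255},
    {"tx":0,"ty":0,"tz":-0.045,"ax":0,"ay":0,"az":0,"jaw":255},
    {"tx":0,"ty":0,"tz":0,"ax":0,"ay":0,"az":0,"jaw":255},
  ],
)

```text
time: 16.1
tool_pos: [0.585, -0.2706, 0.1867]
tool_rot: [-0.004, -0.019, 1.0, 0.003]
contact_force: [1.7, -0.6, -1.5]
gripper_width: 0.202
```

```bash
python3 -c "
from h import *
plan([.596,.1065,.18],.038,10)"
```

```text
t 16.1 p [ 0.585  -0.2706  0.1867] F [ 1.7 -0.6 -1.5] w 0.202
t [-2.6 37.6  0.8]  a [ 0. -0.  0.]
t [-2.6 37.6  0.8]  a [ 0. -0.  0.]
t [-2.6 37.6  0.8]  a [ 0. -0.  0.]
t [-2.6 37.6  0.8]  a [ 0. -0.  0.]
t [-2.5 37.6  0.8]  a [ 0. -0.  0.]
t [-2.5 37.6  0.8]  a [ 0. -0.  0.]
t [-2.5 37.6  0.7]  a [ 0. -0.  0.]
t [-2.5 37.6  0.7]  a [ 0. -0.  0.]
t [-2.5 37.6  0.7]  a [ 0. -0.  0.]
t [-2.5 37.6  0.7]  a [ 0. -0.  0.]
```

move_arm(
  rows=[
    {"tx":-0.003,"ty":0.038,"tz":0,"ax":0,"ay":0,"az":0,"jaw":255},
    {"tx":-0.003,"ty":0.038,"tz":0,"ax":0,"ay":0,"az":0,"jaw":255},
    {"tx":-0.003,"ty":0.038,"tz":0,"ax":0,"ay":0,"az":0,"jaw":255},
    {"tx":-0.003,"ty":0.038,"tz":0,"ax":0,"ay":0,"az":0,"jaw":255},
    {"tx":-0.003,"ty":0.038,"tz":0,"ax":0,"ay":0,"az":0,"jaw":255},
    {"tx":-0.003,"ty":0.038,"tz":0,"ax":0,"ay":0,"az":0,"jaw":255},
    {"tx":-0.003,"ty":0.038,"tz":0,"ax":0,"ay":0,"az":0,"jaw":255},
    {"tx":-0.002,"ty":0.038,"tz":0,"ax":0,"ay":0,"az":0,"jaw":255},
    {"tx":-0.002,"ty":0.038,"tz":0,"ax":0,"ay":0,"az":0,"jaw":255},
    {"tx":0,"ty":0.035,"tz":0,"ax":0,"ay":0,"az":0,"jaw":255},
    {"tx":0,"ty":0,"tz":0,"ax":0,"ay":0,"az":0,"jaw":255},
    {"tx":0,"ty":0,"tz":0,"ax":0,"ay":0,"az":0,"jaw":255},
  ],
)

```text
time: 17.3
tool_pos: [0.5884, 0.121, 0.1728]
tool_rot: [-0.014, -0.018, 1.0, 0.003]
contact_force: [0.6, -0.1, -1.6]
gripper_width: 0.206
```

```bash
python3 -c "
from h import *
plan([.597,.1065,.15],.038,1)"
```

```text
t 17.3 p [0.5884 0.121  0.1728] F [ 0.6 -0.1 -1.6] w 0.206
t [ -8.7 -15.   22.5]  a [ 0.4 -1.6 -0.1]
```

move_arm(
  rows=[
    {"tx":-0.004,"ty":-0.007,"tz":0,"ax":0.2,"ay":-0.8,"az":-0.1,"jaw":255},
    {"tx":-0.003,"ty":-0.007,"tz":0,"ax":0.2,"ay":-0.8,"az":0,"jaw":255},
    {"tx":0,"ty":0,"tz":0,"ax":0,"ay":0,"az":0,"jaw":255},
    {"tx":0,"ty":0,"tz":0,"ax":0,"ay":0,"az":0,"jaw":255},
  ],
)

```text
time: 17.7
tool_pos: [0.5959, 0.1023, 0.1705]
tool_rot: [-0.0, -0.017, 1.0, -0.001]
contact_force: [-0.1, -0.4, -2.1]
gripper_width: 0.202
```

```bash
python3 -c "
from h import *
plan([.597,.1065,.11],.038,3)"
```

```text
t 17.7 p [0.5959 0.1023 0.1705] F [-0.1 -0.4 -2.1] w 0.202
t [-0.4  1.4 20.2]  a [-0.  -0.  -0.1]
t [-0.4  1.4 20.2]  a [-0.  -0.  -0.1]
t [-0.4  1.4 20.2]  a [-0.  -0.  -0.1]
```

move_arm(
  rows=[
    {"tx":0,"ty":0.004,"tz":0.02,"ax":0,"ay":0,"az":-0.2,"jaw":255},
    {"tx":0,"ty":0,"tz":0.02,"ax":0,"ay":0,"az":0,"jaw":255},
    {"tx":0,"ty":0,"tz":0.018,"ax":0,"ay":0,"az":0,"jaw":255},
    {"tx":0,"ty":0,"tz":0,"ax":0,"ay":0,"az":0,"jaw":255},
    {"tx":0,"ty":0,"tz":0,"ax":0,"ay":0,"az":0,"jaw":255},
  ],
)

```text
time: 18.2
tool_pos: [0.598, 0.103, 0.1137]
tool_rot: [0.002, -0.016, 1.0, -0.001]
contact_force: [1.4, -0.0, -1.7]
gripper_width: 0.204
```

```bash
python3 -c "
from h import *
f=grab('wrist','w14')
plan([.597,.1065,.1],.038,1)
a=f['color'][:,:,::-1]
cv2.imwrite('pics/c14.png',cv2.resize(a[120:320,140:400],(780,600),interpolation=cv2.INTER_CUBIC))"
```

```text
t 18.25 p [0.5978 0.1031 0.1135] F [-0.3 -0.2 -2.4] w 0.202
t [ 0.7  3.5 13.5]  a [-0.1  0.2 -0.4]
```

View pics/c14.png

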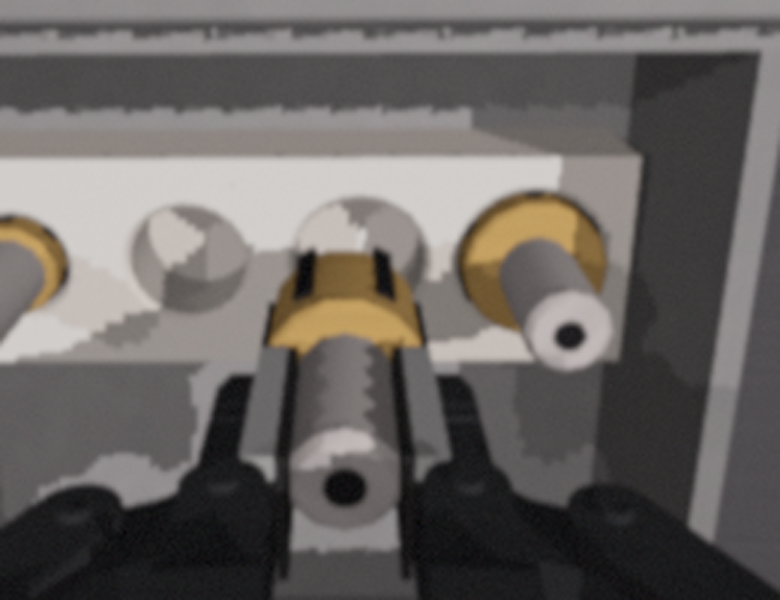

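Run:
```python
from h import *
f=load('w14')
def q(u,v,z): return onz(f,(u+.5)/3-.5+140,(v+.5)/3-.5+120,z).round(4)
print('h2',q(189,259.5,.052),'h3 sides',q(296,258,.052),q(427,258,.052),'top',q(361,197,.052),'h4t',q(570,329,.092))
z=.1135-.0347+.064
print('cut top',q(345,479,z))
f=load('w4');print('w4',onz(f,255,285,.067))
```

```text
h2 [0.5979 0.064  0.052 ] h3 sides [0.5966 0.0912 0.052 ] [0.5954 0.1245 0.052 ] top [0.5797 0.1071 0.052 ] h4t [0.5943 0.1511 0.092 ]
cut top [0.5961 0.1039 0.1428]
w4 [ 0.46366259 -0.3431948   0.067     ]
```

move_arm(
  rows=[
    {"tx":0,"ty":0.004,"tz":0.006,"ax":-0.1,"ay":0.2,"az":-0.4,"jaw":255},
    {"tx":0,"ty":0,"tz":0.006,"ax":0,"ay":0,"az":0,"jaw":255},
    {"tx":0,"ty":0,"tz":0.003,"ax":0,"ay":0,"az":0,"jaw":255},
    {"tx":0,"ty":0,"tz":0,"ax":0,"ay":0,"az":0,"jaw":255},
    {"tx":0,"ty":0,"tz":0,"ax":0,"ay":0,"az":0,"jaw":255},
  ],
)

```text
time: 18.75
tool_pos: [0.5998, 0.1075, 0.1008]
tool_rot: [0.003, -0.02, 1.0, 0.0]
contact_force: [-0.0, -0.0, -1.6]
gripper_width: 0.2
```

```bash
python3 -c "
from h import *
plan([.5976,.107,.085],.038,1)"
```

```text
t 18.75 p [0.5998 0.1075 0.1008] F [-0.  -0.  -1.6] w 0.2
t [ 2.3 -0.4 15.8]  a [-0.   0.3  0.1]
```

move_arm(
  rows=[
    {"tx":0.003,"ty":-0.0005,"tz":0.004,"ax":0,"ay":0.3,"az":0.1,"jaw":255},
    {"tx":0,"ty":0,"tz":0.003,"ax":0,"ay":0,"az":0,"jaw":255},
    {"tx":0,"ty":0,"tz":0,"ax":0,"ay":0,"az":0,"jaw":255},
    {"tx":0,"ty":0,"tz":0,"ax":0,"ay":0,"az":0,"jaw":255},
  ],
)

```text
time: 19.15
tool_pos: [0.5967, 0.1068, 0.0935]
tool_rot: [0.0, -0.019, 1.0, -0.0]
contact_force: [0.3, -0.7, -1.5]
gripper_width: 0.201
```

```bash
python3 -c "
from h import *
f=grab('wrist','w15')
plan([.5976,.107,.085],.038,1)
a=f['color'][:,:,::-1]
cv2.imwrite('pics/c15.png',cv2.resize(a[120:320,140:400],(780,600),interpolation=cv2.INTER_CUBIC))"
```

```text
t 19.2 p [0.5966 0.1068 0.0934] F [ 0.7  0.9 -1.8] w 0.199
t [-1.   0.1  8.4]  a [-0.  0. -0.]
```

View pics/c15.png

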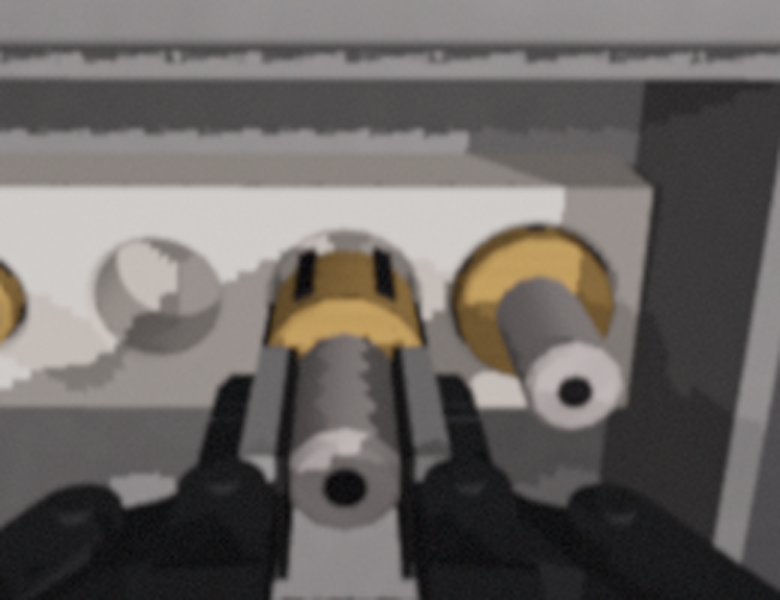

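move_arm(
  rows=[
    {"tx":-0.0005,"ty":0,"tz":0.004,"ax":0,"ay":0,"az":0,"jaw":255},
    {"tx":0,"ty":0,"tz":0.003,"ax":0,"ay":0,"az":0,"jaw":255},
    {"tx":0,"ty":0,"tz":0.002,"ax":0,"ay":0,"az":0,"jaw":255},
    {"tx":0,"ty":0,"tz":0,"ax":0,"ay":0,"az":0,"jaw":255},
  ],
)

```text
time: 19.6
tool_pos: [0.5973, 0.1068, 0.0838]
tool_rot: [0.0, -0.019, 1.0, -0.0]
contact_force: [0.4, 0.5, -2.9]
gripper_width: 0.198
```

```bash
python3 -c "
from h import *
f=grab('wrist','w16')
plan([.5976,.107,.085],.038,1)
a=f['color'][:,:,::-1]
cv2.imwrite('pics/c16.png',cv2.resize(a[180:280,200:330],(780,600),interpolation=cv2.INTER_CUBIC))"
```

```text
t 19.65 p [0.5974 0.1068 0.0839] F [ 0.2  0.4 -1.5] w 0.207
t [-0.2  0.2 -1.1]  a [-0.  0. -0.]
```

View pics/c16.png

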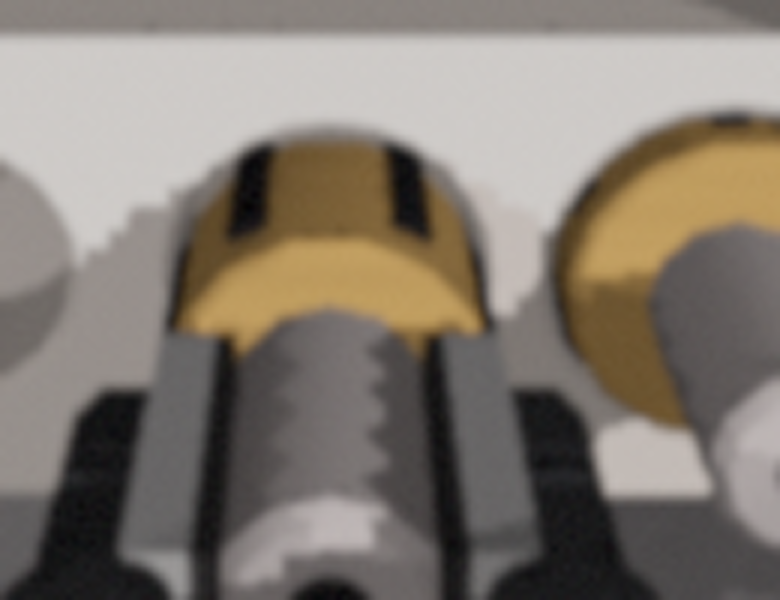

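move_arm(
  rows=[
    {"tx":0,"ty":0,"tz":0.002,"ax":0,"ay":0,"az":0,"jaw":255},
    {"tx":0,"ty":0,"tz":0.002,"ax":0,"ay":0,"az":0,"jaw":255},
    {"tx":0,"ty":0,"tz":0.002,"ax":0,"ay":0,"az":0,"jaw":255},
    {"tx":0,"ty":0,"tz":0.002,"ax":0,"ay":0,"az":0,"jaw":255},
    {"tx":0,"ty":0,"tz":0,"ax":0,"ay":0,"az":0,"jaw":255},
  ],
)

```text
time: 20.15
tool_pos: [0.5976, 0.1068, 0.0755]
tool_rot: [0.001, -0.019, 1.0, -0.0]
contact_force: [0.2, -0.6, -2.3]
gripper_width: 0.198
```

```bash
python3 -c "
from h import *
plan([.5976,.107,.062],.038,1)"
```

```text
t 20.15 p [0.5976 0.1068 0.0755] F [ 0.2 -0.6 -2.3] w 0.198
t [-0.   0.2 13.5]  a [-0.   0.1 -0. ]
```

Bottom is 11 mm inside with no side load; continue home (TCP about 0.0627).

move_arm(
  rows=[
    {"tx":0,"ty":0,"tz":0.003,"ax":0,"ay":0,"az":0,"jaw":255},
    {"tx":0,"ty":0,"tz":0.003,"ax":0,"ay":0,"az":0,"jaw":255},
    {"tx":0,"ty":0,"tz":0.003,"ax":0,"ay":0,"az":0,"jaw":255},
    {"tx":0,"ty":0,"tz":0.002,"ax":0,"ay":0,"az":0,"jaw":255},
    {"tx":0,"ty":0,"tz":0.001,"ax":0,"ay":0,"az":0,"jaw":255},
    {"tx":0,"ty":0,"tz":0,"ax":0,"ay":0,"az":0,"jaw":255},
  ],
)

```text
time: 20.75
tool_pos: [0.5978, 0.1068, 0.0627]
tool_rot: [0.001, -0.019, 1.0, -0.0]
contact_force: [-0.3, -0.1, -0.6]
gripper_width: 0.202
```

move_arm(
  rows=[
    {"tx":0,"ty":0,"tz":0,"ax":0,"ay":0,"az":0,"jaw":165},
    {"tx":0,"ty":0,"tz":0,"ax":0,"ay":0,"az":0,"jaw":165},
    {"tx":0,"ty":0,"tz":0,"ax":0,"ay":0,"az":0,"jaw":165},
    {"tx":0,"ty":0,"tz":0,"ax":0,"ay":0,"az":0,"jaw":165},
    {"tx":0.001,"ty":0,"tz":-0.02,"ax":0,"ay":0.3,"az":0,"jaw":165},
    {"tx":0,"ty":0,"tz":-0.03,"ax":0,"ay":0,"az":0,"jaw":165},
    {"tx":0,"ty":0,"tz":-0.045,"ax":0,"ay":0,"az":0,"jaw":165},
    {"tx":0,"ty":0,"tz":-0.045,"ax":0,"ay":0,"az":0,"jaw":165},
    {"tx":0,"ty":0,"tz":-0.04,"ax":0,"ay":0,"az":0,"jaw":165},
    {"tx":0,"ty":0,"tz":0,"ax":0,"ay":0,"az":0,"jaw":165},
  ],
)

```text
time: 21.75
tool_pos: [0.597, 0.1068, 0.2495]
tool_rot: [-0.002, -0.019, 1.0, -0.0]
contact_force: [1.7, -0.9, 1.3]
gripper_width: 0.356
```

```bash
python3 -c "
from h import *
f=grab('wrist','w17')
plan([.38,.06,.245],.038,6)"
```

```text
t 21.8 p [0.5958 0.1067 0.2463] F [-0.9 -0.5 -0.1] w 0.354
t [36.2 -6.4  0.6]  a [-0.  -0.1 -0. ]
t [36.2 -6.4  0.5]  a [-0.  -0.1 -0. ]
t [36.2 -6.4  0.4]  a [-0.  -0.1 -0. ]
t [36.2 -6.4  0.4]  a [-0.  -0.1 -0. ]
t [36.2 -6.4  0.3]  a [-0.  -0.1 -0. ]
t [36.2 -6.4  0.3]  a [-0.  -0.1 -0. ]
```

View pics/w17.png

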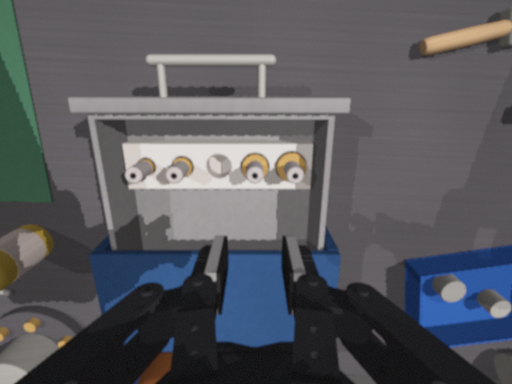

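move_arm(
  rows=[
    {"tx":0.036,"ty":-0.006,"tz":0,"ax":0,"ay":0,"az":0,"jaw":255},
    {"tx":0.036,"ty":-0.008,"tz":0,"ax":0,"ay":0,"az":0,"jaw":255},
    {"tx":0.036,"ty":-0.008,"tz":0,"ax":0,"ay":0,"az":0,"jaw":255},
    {"tx":0.036,"ty":-0.008,"tz":0,"ax":0,"ay":0,"az":0,"jaw":255},
    {"tx":0.036,"ty":-0.008,"tz":0,"ax":0,"ay":0,"az":0,"jaw":255},
    {"tx":0.01,"ty":0,"tz":0,"ax":0,"ay":0,"az":0,"jaw":255},
    {"tx":0,"ty":0,"tz":0,"ax":0,"ay":0,"az":0,"jaw":255},
  ],
)

```text
time: 22.5
tool_pos: [0.397, 0.0603, 0.236]
tool_rot: [-0.014, -0.019, 1.0, -0.0]
contact_force: [-0.2, -0.0, -0.1]
gripper_width: 0.0
```

```bash
python3 -c "
from h import *
plan([.41,.061,.06],.038,6)"
```

```text
t 22.5 p [0.397  0.0603 0.236 ] F [-0.2 -0.  -0.1] w 0.0
t [-3.   0.  29.3]  a [ 0.  -0.3 -0. ]
t [-2.8  0.  29.3]  a [ 0.  -0.3 -0. ]
t [-2.7  0.  29.3]  a [ 0.  -0.3 -0. ]
t [-2.6  0.  29.3]  a [ 0.  -0.3 -0. ]
t [-2.4  0.  29.3]  a [ 0.  -0.3 -0. ]
t [-2.3  0.  29.3]  a [ 0.  -0.3 -0. ]
```

move_arm(
  rows=[
    {"tx":0,"ty":0,"tz":0.03,"ax":0,"ay":-0.6,"az":0,"jaw":255},
    {"tx":0,"ty":0,"tz":0.03,"ax":0,"ay":-0.6,"az":0,"jaw":255},
    {"tx":0,"ty":0,"tz":0.03,"ax":0,"ay":-0.4,"az":0,"jaw":255},
    {"tx":0,"ty":0,"tz":0.03,"ax":0,"ay":0,"az":0,"jaw":255},
    {"tx":0,"ty":0,"tz":0.03,"ax":0,"ay":0,"az":0,"jaw":255},
    {"tx":0,"ty":0,"tz":0.02,"ax":0,"ay":0,"az":0,"jaw":255},
    {"tx":0,"ty":0,"tz":0,"ax":0,"ay":0,"az":0,"jaw":255},
  ],
)

```text
time: 23.2
tool_pos: [0.3956, 0.0608, 0.055]
tool_rot: [-0.002, -0.019, 1.0, 0.0]
contact_force: [-0.1, -0.4, -0.0]
gripper_width: -0.003
```

```bash
python3 -c "
from h import *
f=grab('wrist','w18');grab('scene','s18')
plan([.46,.061,.06],.038,1)"
```

```text
t 23.3 p [0.398  0.0607 0.0581] F [ 0.7 -0.5  0.4] w -0.001
t [-62.   -2.   -1.7]  a [ 0.   0.1 -0. ]
```

View pics/s18.png

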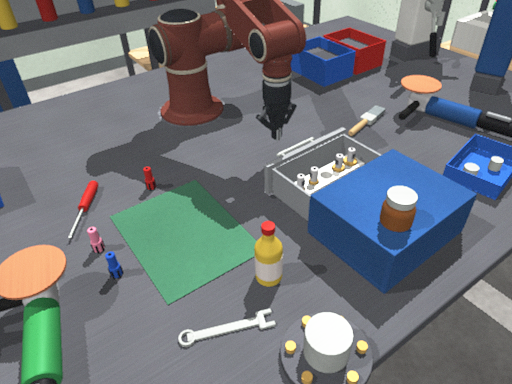

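move_arm(
  rows=[
    {"tx":-0.02,"ty":0,"tz":0,"ax":0,"ay":0,"az":0,"jaw":255},
    {"tx":-0.02,"ty":0,"tz":0,"ax":0,"ay":0,"az":0,"jaw":255},
    {"tx":-0.01,"ty":0,"tz":0,"ax":0,"ay":0,"az":0,"jaw":255},
    {"tx":-0.01,"ty":0,"tz":0,"ax":0,"ay":0,"az":0,"jaw":255},
    {"tx":-0.01,"ty":0,"tz":0,"ax":0,"ay":0,"az":0,"jaw":255},
    {"tx":-0.01,"ty":0,"tz":0,"ax":0,"ay":0,"az":0,"jaw":255},
    {"tx":-0.01,"ty":0,"tz":0,"ax":0,"ay":0,"az":0,"jaw":255},
    {"tx":0,"ty":0,"tz":0,"ax":0,"ay":0,"az":0,"jaw":255},
  ],
)

```text
time: 24.1
tool_pos: [0.4966, 0.0644, 0.0651]
tool_rot: [0.005, -0.019, 1.0, -0.0]
contact_force: [-0.3, 0.7, -0.1]
gripper_width: -0.003
```

```bash
python3 -c "
from h import *
f=grab('wrist','w19')
plan([.46,.063,.06],.038,1)"
```

```text
t 24.15 p [0.496  0.0644 0.065 ] F [ 0.3  0.8 -0.4] w 0.001
t [36.1 -0.   4.6]  a [-0.   0.6  0. ]
```

View pics/w19.png

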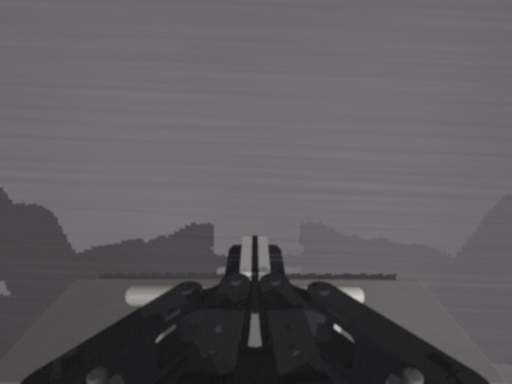

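move_arm(
  rows=[
    {"tx":-0.01,"ty":0,"tz":0.003,"ax":0,"ay":0.3,"az":0,"jaw":255},
    {"tx":-0.01,"ty":0,"tz":0.002,"ax":0,"ay":0.3,"az":0,"jaw":255},
    {"tx":-0.01,"ty":0,"tz":0.001,"ax":0,"ay":0,"az":0,"jaw":255},
    {"tx":-0.01,"ty":0,"tz":0.001,"ax":0,"ay":0,"az":0,"jaw":255},
    {"tx":-0.01,"ty":0,"tz":0.001,"ax":0,"ay":0,"az":0,"jaw":255},
    {"tx":-0.01,"ty":0,"tz":0.001,"ax":0,"ay":0,"az":0,"jaw":255},
    {"tx":-0.01,"ty":0,"tz":0.001,"ax":0,"ay":0,"az":0,"jaw":255},
    {"tx":-0.01,"ty":0,"tz":0.001,"ax":0,"ay":0,"az":0,"jaw":255},
  ],
)

```text
time: 24.95
tool_pos: [0.5795, 0.068, 0.0534]
tool_rot: [-0.002, -0.019, 1.0, -0.0]
contact_force: [-2.4, -0.6, 0.7]
gripper_width: -0.001
```

```bash
python3 -c "
from h import *
plan([.63,.066,.06],.038,1)"
```

```text
t 24.95 p [0.5795 0.068  0.0534] F [-2.4 -0.6  0.7] w -0.001
t [-50.3  -3.9  -6.8]  a [-0.  -0.2  0.1]
```

move_arm(
  rows=[
    {"tx":-0.008,"ty":0,"tz":-0.004,"ax":0,"ay":0,"az":0,"jaw":255},
    {"tx":-0.008,"ty":0,"tz":0,"ax":0,"ay":0,"az":0,"jaw":255},
    {"tx":-0.008,"ty":0,"tz":0,"ax":0,"ay":0,"az":0,"jaw":255},
    {"tx":-0.008,"ty":0,"tz":0,"ax":0,"ay":0,"az":0,"jaw":255},
    {"tx":-0.004,"ty":0,"tz":0,"ax":0,"ay":0,"az":0,"jaw":255},
    {"tx":-0.004,"ty":0,"tz":0,"ax":0,"ay":0,"az":0,"jaw":255},
  ],
)

```text
time: 25.55
tool_pos: [0.617, 0.0694, 0.0565]
tool_rot: [-0.012, -0.02, 1.0, -0.001]
contact_force: [-25.7, -1.6, 18.3]
gripper_width: 0.0
```

```bash
python3 -c "
from h import *
f=grab('scene','s20')
plan([.63,.066,.06],.038,1)"
```

```text
t 25.6 p [0.6169 0.0694 0.0564] F [-18.8  -0.6  12.5] w 0.001
t [-12.9  -3.9  -3.9]  a [-0.  -1.4  0.1]
```

View pics/s20.png

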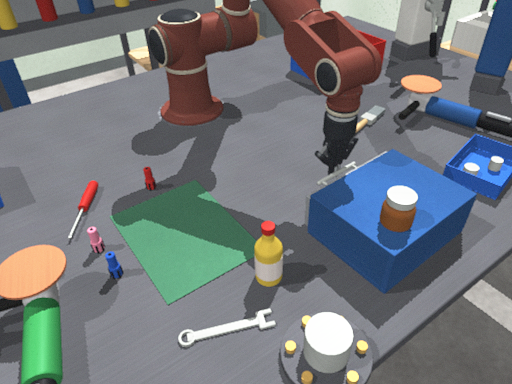

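move_arm(
  rows=[
    {"tx":0.01,"ty":0,"tz":0,"ax":0,"ay":-0.7,"az":0,"jaw":255},
    {"tx":0.02,"ty":0,"tz":0,"ax":0,"ay":-0.7,"az":0,"jaw":255},
    {"tx":0.03,"ty":0,"tz":0,"ax":0,"ay":0,"az":0,"jaw":255},
    {"tx":0.03,"ty":0,"tz":0,"ax":0,"ay":0,"az":0,"jaw":255},
    {"tx":0.01,"ty":0,"tz":-0.02,"ax":0,"ay":0,"az":0,"jaw":255},
    {"tx":0,"ty":0,"tz":0,"ax":0,"ay":0,"az":0,"jaw":255},
  ],
)

```text
time: 26.2
tool_pos: [0.5165, 0.0654, 0.0781]
tool_rot: [0.003, -0.02, 1.0, -0.0]
contact_force: [0.3, -0.9, 0.2]
gripper_width: 0.002
```

```bash
python3 -c "
from h import *
f=grab('scene','s21');t=grab('top','t21')
plan([.63,.066,.06],.038,1)
A=cv2.resize(f['color'][140:270,290:480,::-1],(780,534),interpolation=cv2.INTER_CUBIC)
cv2.imwrite('pics/c21.png',A)
cv2.imwrite('pics/c22.png',cv2.resize(t['color'][40:200,140:270,::-1],(487,600),interpolation=cv2.INTER_CUBIC))"
```

```text
t 26.3 p [0.5155 0.0654 0.0755] F [-0.9 -0.1 -0.2] w 0.001
t [-114.4   -3.8   15.6]  a [-0.   0.1  0.1]
```

View pics/c21.png

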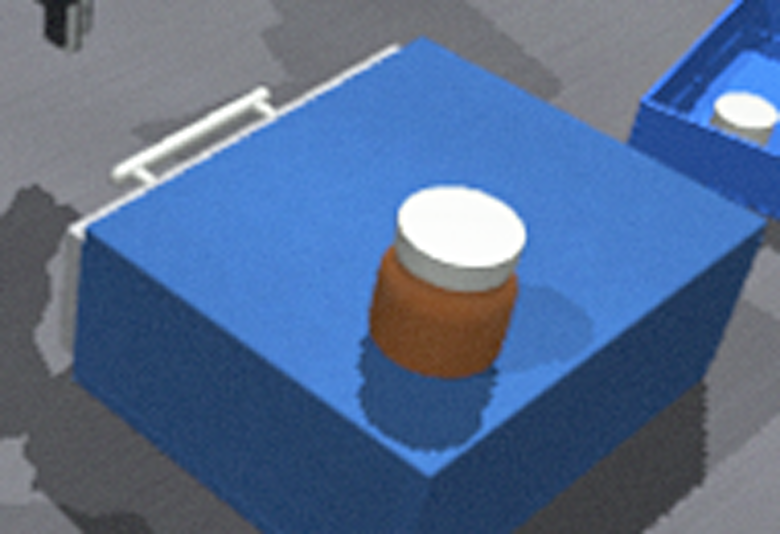

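View pics/c22.png

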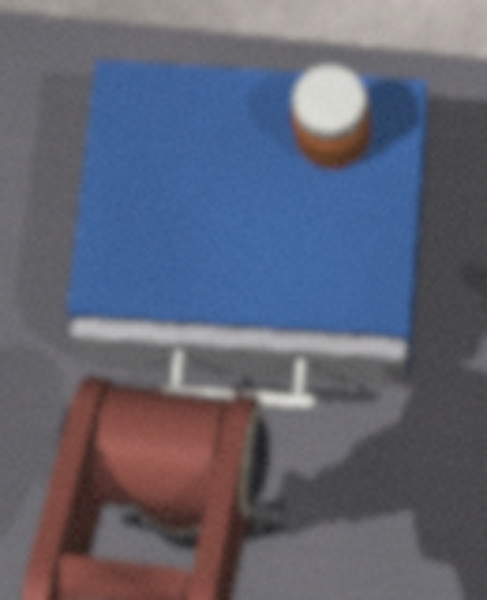

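Run:
```python
from h import *
t=load('t21');k=487/130;k2=600/160
q=lambda u,v,z:onz(t,(u+.5)/k-.5+140,(v+.5)/k2-.5+40,z).round(4)
print(q(313,403,.08),q(299,402,.08),q(180,393,.08),'panel back top / chest front', q(74,316,.115),q(408,338,.115),'panel top front',q(72,336,.102),q(405,358,.102))
t0=load('top0');k=800/120
print(onz(t0,495.5/k-.5+145,433.5/k-.5+130,.08))
```

```text
[0.6335 0.0014 0.08  ] [0.6332 0.013  0.08  ] [0.6307 0.1119 0.08  ] panel back top / chest front [0.6765 0.1998 0.115 ] [ 0.686  -0.0723  0.115 ] panel top front [0.6635 0.2023 0.102 ] [ 0.673  -0.0711  0.102 ]
[ 0.48409093 -0.00267909  0.08      ]
```

move_arm(
  rows=[
    {"tx":0,"ty":0,"tz":0.015,"ax":0,"ay":0,"az":0,"jaw":255},
    {"tx":-0.03,"ty":-0.003,"tz":0,"ax":0,"ay":0,"az":0,"jaw":255},
    {"tx":-0.03,"ty":0,"tz":0,"ax":0,"ay":0,"az":0,"jaw":255},
    {"tx":-0.02,"ty":0,"tz":0,"ax":0,"ay":0,"az":0,"jaw":255},
    {"tx":0,"ty":0,"tz":0,"ax":0,"ay":0,"az":0,"jaw":255},
    {"tx":0,"ty":0,"tz":0,"ax":0,"ay":0,"az":0,"jaw":255},
  ],
)

```text
time: 26.9
tool_pos: [0.599, 0.0655, 0.0532]
tool_rot: [-0.002, -0.019, 1.0, -0.0]
contact_force: [-1.2, 0.9, -0.4]
gripper_width: -0.003
```

```bash
python3 -c "
from h import *
plan([.615,.066,.06],.038,1)"
```

```text
t 26.9 p [0.599  0.0655 0.0532] F [-1.2  0.9 -0.4] w -0.003
t [-16.   -0.1  -6.9]  a [ 0.  -0.3  0.1]
```

move_arm(
  rows=[
    {"tx":-0.006,"ty":0,"tz":-0.006,"ax":0,"ay":-0.3,"az":0,"jaw":255},
    {"tx":-0.004,"ty":0,"tz":0,"ax":0,"ay":0,"az":0,"jaw":255},
    {"tx":-0.003,"ty":0,"tz":0,"ax":0,"ay":0,"az":0,"jaw":255},
    {"tx":0,"ty":0,"tz":0,"ax":0,"ay":0,"az":0,"jaw":255},
  ],
)

```text
time: 27.3
tool_pos: [0.6111, 0.0661, 0.0589]
tool_rot: [-0.0, -0.02, 1.0, 0.0]
contact_force: [-0.5, -0.2, -0.1]
gripper_width: -0.0
```

move_arm(
  rows=[
    {"tx":-0.003,"ty":0,"tz":0,"ax":0,"ay":0,"az":0,"jaw":255},
    {"tx":-0.002,"ty":0,"tz":0,"ax":0,"ay":0,"az":0,"jaw":255},
  ],
)

```text
time: 27.5
tool_pos: [0.6159, 0.0664, 0.059]
tool_rot: [-0.0, -0.02, 1.0, 0.0]
contact_force: [-0.1, -0.6, 0.0]
gripper_width: -0.002
```

move_arm(
  rows=[
    {"tx":-0.003,"ty":0,"tz":0,"ax":0,"ay":0,"az":0,"jaw":255},
    {"tx":-0.003,"ty":0,"tz":0,"ax":0,"ay":0,"az":0,"jaw":255},
  ],
)

```text
time: 27.7
tool_pos: [0.6171, 0.0665, 0.0585]
tool_rot: [-0.008, -0.02, 1.0, -0.0]
contact_force: [-15.2, -1.1, 10.0]
gripper_width: -0.002
```

move_arm(
  rows=[
    {"tx":0.01,"ty":0,"tz":0,"ax":0,"ay":0,"az":0,"jaw":255},
    {"tx":0.03,"ty":0,"tz":0,"ax":0,"ay":0,"az":0,"jaw":255},
    {"tx":0.04,"ty":0,"tz":0,"ax":0,"ay":0,"az":0,"jaw":255},
    {"tx":0.04,"ty":0,"tz":-0.01,"ax":0,"ay":0,"az":0,"jaw":255},
    {"tx":0.02,"ty":0,"tz":-0.04,"ax":0,"ay":0,"az":0,"jaw":255},
    {"tx":0,"ty":0,"tz":-0.04,"ax":0,"ay":0,"az":0,"jaw":255},
    {"tx":0,"ty":0,"tz":-0.04,"ax":0,"ay":0,"az":0,"jaw":255},
    {"tx":0,"ty":0,"tz":0,"ax":0,"ay":0,"az":0,"jaw":255},
    {"tx":0,"ty":0,"tz":0,"ax":0,"ay":0,"az":0,"jaw":255},
  ],
)

```text
time: 28.6
tool_pos: [0.4705, 0.061, 0.1914]
tool_rot: [-0.008, -0.02, 1.0, -0.0]
contact_force: [-0.3, -0.3, 0.1]
gripper_width: -0.0
```

```bash
python3 -c "
from h import *
f=grab('scene','s23')
cv2.imwrite('pics/c23.png',cv2.resize(f['color'][140:270,290:480,::-1],(780,534),interpolation=cv2.INTER_CUBIC))
print(pose()[0])"
```

```text
[0.47099281 0.06102539 0.19190867]
```

View pics/s23.png

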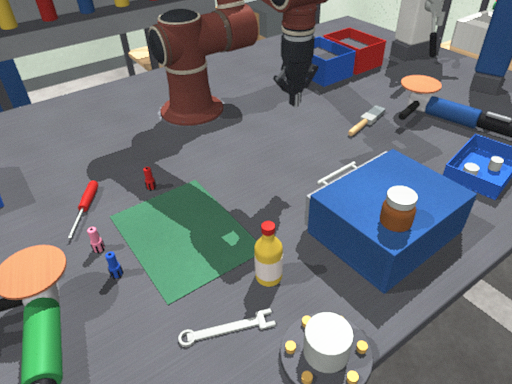

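View pics/c23.png

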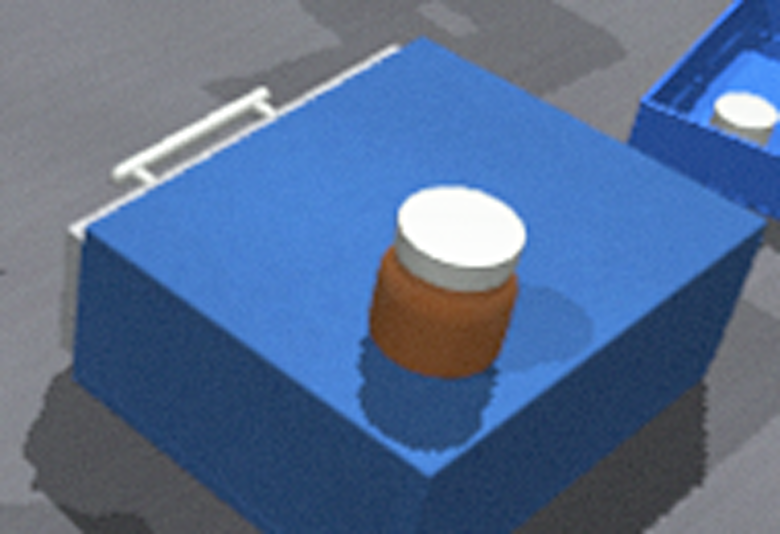

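The last pictures show the drawer front against the chest with no gap. The bottle is upright at (268,255), the mat is empty, and the arm is clear.

```bash
python3 -c "
from h import *
print(manip.job_done())"
```

```text
the job is handed in; nothing more can be done
None
```

Both loose cutters are in the drawer's holder, the drawer is shut, and the job was handed in at about 28.7 s.

**Cutters:** I set the 24 mm cutter in the second hole and the 32 mm cutter in the fourth, teeth down. Each went down to its computed home height without a side load. The wrist picture after release showed both standing level with the two fixed cutters. The 28 mm hole stayed empty.

**Drawer:** I pushed it by its handle. Two separate pushes ended at the same hard stop, with the tool at x = 0.617 m and readings of about 26 N and 15 N along the push. The last pictures show the panel against the chest with no gap.

**Disagreement:** the handle moved about 150 mm by the top camera, not the full 165 mm. The drawer may have started slightly short of fully out; I did not settle this. I take it as shut because of the repeated stop and the flush panel.

**Rest of the scene:** the oil bottle is upright where it was, and the blue, pink and red look-alikes were left alone. The arm was clear of everything at hand-in.

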